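# Lock out the water bath and nest its dipping cups

### The job

Take the water bath out of service: turn the isolator's black rotary handle fully to off, then swing its steel lockout hasp fully out. Then clear the bath's dipping cups: stand the largest one upright in the steel tray and nest all the others there are inside it, one within another from largest to smallest, each fully down and mouth up; do not knock over the brown jar that stands among them.

Things in the scene. Friction and masses are not known exactly. Their poses are not given: they have to be found in the camera images.
- isolator (a joint): black rotary handle with a vertical axis on top of a grey box, 160 x 140 x 85 mm, fixed at the robot's right. Value in rad: 0 = on (bar square to the box's front), grows as the handle turns counter-clockwise seen from above, stop at 1.571 = off (bar parallel to the box's front). It stays where it is left; turning takes about 0.12 N m.
- isolator_grip (a point): point on the handle's axis inside its grip bar, 14 mm under the bar's top and 20 mm above the 60 mm disc that carries it. The bar is 84 mm long along the point's x, 14 mm thick along its y and 34 mm tall; the frame turns with the handle.
- hasp (a joint): steel lockout hasp, a flat arm that swings about a vertical hinge on the box's top near its front edge. Value in rad: 0 = stowed along the front edge, grows as it swings out clockwise seen from above, stop at 1.571 = fully out, pointing straight out of the box's front towards the robot. Stays where left; takes about 0.04 N m.
- hasp_hinge (a point): point on the hasp's vertical hinge axis, on the box's top (86 mm above the bench). The frame turns with the hasp; the arm points along its -y.
- hasp_lip (a point): grip point in the upright lip at the hasp's free end, 77 mm from the hinge axis and 28 mm above the box's top. The lip is 8 mm thick along the point's x, 26 mm long along its y and tops out 17 mm above this point. The frame turns with the hasp.
- tray: shallow square steel tray, fixed, 160 x 160 mm outside, floor 3 mm thick, rim 15 mm high and 4 mm thick; origin at the centre of its underside (on the bench), x and y along its sides.
- jar: brown glass jar with a white cap standing among the cups, 64 mm diameter, 85 mm tall, not to be knocked over; origin at the centre of its underside.
- cup_a: largest of five round steel cups, mouth up: outer diameter 116 mm, 70 mm tall, foot tapered 4 mm over its lowest 10 mm, 2.5 mm wall, 4 mm floor, about 170 g. Upright handle strap on the rim, 24 mm wide, 9 mm thick radially, 69 to 140 mm above the underside, its centre 59.5 mm from the axis along the cup's +x. Origin: centre of the underside. Each cup fits the next larger with 6 mm all round.
- cup_b: second of five round steel cups, mouth up: outer diameter 99 mm, 70 mm tall, foot tapered 4 mm over its lowest 10 mm, 2.5 mm wall, 4 mm floor, about 140 g. Upright handle strap on the rim, 24 mm wide, 9 mm thick radially, 69 to 140 mm above the underside, its centre 51 mm from the axis along the cup's +x. Origin: centre of the underside. May be absent. Nested, it stands on the floor of the next larger cup.
- cup_c: third of five round steel cups, mouth up: outer diameter 82 mm, 70 mm tall, foot tapered 4 mm over its lowest 10 mm, 2.5 mm wall, 4 mm floor, about 120 g. Upright handle strap on the rim, 24 mm wide, 9 mm thick radially, 69 to 140 mm above the underside, its centre 42.5 mm from the axis along the cup's +x. Origin: centre of the underside. May be absent. Nested, it stands on the floor of the next larger cup.
- cup_d: fourth of five round steel cups, mouth up: outer diameter 65 mm, 70 mm tall, foot tapered 4 mm over its lowest 10 mm, 2.5 mm wall, 4 mm floor, about 100 g. Upright handle strap on the rim, 24 mm wide, 9 mm thick radially, 69 to 140 mm above the underside, its centre 34 mm from the axis along the cup's +x. Origin: centre of the underside. May be absent. Nested, it stands on the floor of the next larger cup.
- cup_e: smallest of five round steel cups, mouth up: outer diameter 48 mm, 70 mm tall, foot tapered 4 mm over its lowest 10 mm, 2.5 mm wall, 4 mm floor, about 80 g. Upright handle strap on the rim, 24 mm wide, 9 mm thick radially, 69 to 140 mm above the underside, its centre 25.5 mm from the axis along the cup's +x. Origin: centre of the underside. May be absent. Nested, it stands on the floor of the next larger cup.

How it is judged (in metres and radians):
On the way, in this order (a step that is already met when the one before it is completed fails the run):
1. the isolator handle is turned to off (value of joint isolator above 1.45 rad), for 0.2 s.
2. the isolator still off, the hasp is swung fully out (value of joint isolator above 1.45 rad and value of joint hasp above 1.35 rad), for 0.2 s.
3. the largest cup stands upright in the tray (horizontal distance between cup_a and tray below 0.035 m and z of cup_a in the frame of tray below 0.01 m and angle between cup_a's own z axis and vertical below 0.1 rad), for 0.2 s.
At the end, for the whole second after the job is handed in: Isolator off (above 1.45 rad), hasp out (above 1.35 rad); largest cup flat on the tray floor, upright within 0.10 rad, within 35 mm of its centre; every other cup present inside it, upright within 0.15 rad, underside 0 to 30 mm above the largest's, within 30 mm of its axis, at rest (all of step 2 and all of step 3 and linear speed of each of cup_a, cup_b, cup_c, cup_d, cup_e below 0.03 m/s and horizontal distance between each of cup_b, cup_c, cup_d, cup_e and cup_a below 0.03 m and z of cup_b in the frame of cup_a between 0 and 0.03 m and angle between each of cup_b, cup_c, cup_d, cup_e's own z axis and vertical below 0.15 rad and z of cup_c in the frame of cup_a between 0 and 0.03 m and z of cup_d in the frame of cup_a between 0 and 0.03 m and z of cup_e in the frame of cup_a between 0 and 0.03 m); the robot touches nothing.
It fails at once if the brown jar is knocked over (angle between jar's own z axis and vertical above 0.6 rad).
Of cup_b, cup_c, cup_d, cup_e only 3 to 4 are there at a start; the rules pass over those that are not, and their reading is None.
At some moment in a run one of cup_a, cup_b, cup_c may be knocked a few centimetres aside while the robot is not near it.
It also fails if it takes over 210 s, if anything falls off the work surface, if the arm or the gripper's body presses on something with over 40 N, if the wrist force passes 120 N, or if a joint passes its speed limit or range.

### The arm

A 6-joint arm with a two-finger parallel gripper is mounted at the origin on the work surface. World frame = base frame: x ahead of the robot, y to its left, z up, the work surface at z = 0. Lengths are in m, angles in degrees, forces in N, time in s.
With the tool pointing down it reaches from about 0.35 to 0.875 m from the base axis. Payload 4.2 kg.
Tool frame: the origin (TCP) lies on the centre line of the jaws, within the pads' length; the fingertips stand tip_reach ahead of it and the grasp point (between the pads) is the TCP (tip_reach is the distance from the TCP to the fingertips, in m); z points along the fingers, y is the line along which they close (so a half turn about z gives the same grasp; the last joint's range is limited). The gripper opens to 87 mm and grips with 3 to 60 N. Pads are 19 mm wide; open, the fingers measure 117 mm over their backs; the gripper's body (75 mm by 190 mm) begins 51 mm behind the grasp point.
Start: joints at [91.077, 22.042, 0.453, 0, -68.411, -14.817], TCP at [0.148, 0.607, 0.242] pointing down, gripper open.
Joint ranges: [-179.83, 179.83], [-69.29, 118.12], [-61.27, 80.66], [-181.25, 117.63], [-171.15, -9.14], [-177.46, 177.46]. Speed limits (degrees/s): [159.86, 159.86, 180, 180, 180, 180].

### API

Orientations are given as a 3x3 rotation matrix whose columns are the frame's x, y, z axes.
In Python, from station import sense, capture, finish_job, tip_reach gives the robot as it stands.
- The arm moves only by the tool arm_command, never from a script. Its argument "deltas" is a list of rows, each a list of 7 numbers: the turn, a rotation vector about the tool's x, y, z in rad, then the shift along the tool's x, y, z in cm, then the closure, from -1 (fully open) to 1 (shut), so that 0 is half open. In form: [[rx, ry, rz, dx, dy, dz, hand], ...]. A call has 1 to 8 rows; each row is the pose to reach, as a shift and turn from the pose commanded when the call began, along the tool's axes at that moment; what a row does not reach only later rows make up. A row lasts 1/12 s, in which the tool goes at most 41.7 mm and 7.16 degrees, less where a joint would pass 70% of its speed; a pose out of reach is approached as far as the arm can. A call with a gripper value outside its range is refused whole. The fingers move at their own pace and stop on an object; the grip force is fixed at half the most. Time passes only in rows, so rows that repeat a pose let the fingers close. It gives the time, the measured TCP pose, the force, the opening and the grip force at its end, in the units of the state.
- sense(): the state, without advancing time (a new reading comes with each control period).
- capture(name): name is "scene" or "side" or "wrist"; returns a dict with "pixels" (420x560x3 uint8, blue, green, red), "fovy" (degrees; the focal length in pixels is half the picture's height over the tangent of half this angle, whatever the lens; pixels are square), "cx", "cy" (the principal point, pixels), "rvec" (rotation vector, rad) and "tvec" (3), from world to camera coordinates, as OpenCV has them. Camera axes: x right, y down, z forward; pixel columns grow to the right and rows downward; lengths in m; the calibration is good to about 2 mm. A picture is of the moment at which its call begins. There is no depth.
- finish_job(): hands the job in; it is judged then, once.
The state is a dict: "time_s": time; "joints": joint angles; "joint_velocities": joint speeds; "effort": joint torques, N m; "tcp_pos": TCP position; "ee_rot": TCP orientation; "wrist_force": force on the tool from outside, world axes, zero at the start; "moment": the same for the moment, N m; "gripper_width": opening from 0.0 (shut) to 1.0 (fully open); "gripper_force": force on a finger pad.
Only numpy, scipy, OpenCV 4.12 (cv2) and the standard library are available. Lean on these libraries where they do the work, as an engineer would, in place of code of your own. Each camera call takes 0.05 s, during which the arm holds its last target. There are 200 camera calls.

## Working session

There is one attempt and no reset: what is moved stays moved. The work goes in short steps, Python scripts to look and compute and a tool call to move; the robot and the scene stay as the last step left them, time stands still between calls to the robot, and variables do not carry over. Pictures are saved under pics/ and viewed, at most 14 in all, crops included, and the job is handed in when it is done.

Besides the shell and the picture viewer there is one more tool, called as name(argument=value, ...), one argument or row to a line, values as JSON. arm_command: Moves the arm, as the interface text tells. Its arguments: {"type":"object","properties":{"deltas":{"type":"array"}},"required":["deltas"]}

```bash
mkdir -p pics; cat > h.py <<'E'
import numpy as np, cv2
from station import sense, capture, finish_job, tip_reach
def snap(n,f):
    c=capture(n); cv2.imwrite(f'pics/{f}.png',c['pixels']); np.save(f'pics/{f}.npy',{k:v for k,v in c.items() if k!='pixels'},allow_pickle=True); return c
def load(f): return np.load(f'pics/{f}.npy',allow_pickle=True).item()
def cam(c):
    f=210/np.tan(np.radians(c['fovy'])/2); K=np.array([[f,0,c['cx']],[0,f,c['cy']],[0,0,1.]])
    return K,np.array(c['rvec'],float).ravel(),np.array(c['tvec'],float).ravel()
def back(c,uv,z):
    K,r,t=cam(c);R=cv2.Rodrigues(r)[0]; o=-R.T@t
    out=[]
    for u in np.atleast_2d(uv):
        d=R.T@np.linalg.solve(K,[u[0],u[1],1]); out.append(o+d*(z-o[2])/d[2])
    return np.array(out)
def proj(c,P):
    K,r,t=cam(c); return cv2.projectPoints(np.atleast_2d(np.array(P,float)),r,t,K,None)[0][:,0]
def go(p,yaw=None):
    "delta to world tcp p (m), tool down, tool y-axis yaw deg (mod 180)"
    s=sense();R=np.array(s['ee_rot']);d=R.T@(np.array(p)-s['tcp_pos'])*100
    rv=np.zeros(3)
    if yaw is not None:
        a=np.radians(yaw);y=np.array([np.cos(a),np.sin(a),0]);best=None
        for sg in(1,-1):
            Y=sg*y;Z=np.array([0,0,-1.]);T=np.c_[np.cross(Y,Z),Y,Z];v=cv2.Rodrigues(R.T@T)[0].ravel()
            if best is None or np.linalg.norm(v)<np.linalg.norm(best):best=v
            print('alt',v.round(3))
        rv=best
    print('rot',rv.round(3),'cm',d.round(2))
E
python3 - <<'E'
from h import *
for n in('scene','side','wrist'):
    c=snap(n,n+'0');K,r,t=cam(c);R=cv2.Rodrigues(r)[0];print(n,c['fovy'],c['cx'],c['cy'],(-R.T@t).round(3),R[2].round(3))
s=sense();print(s,tip_reach)
E
```

```text
scene 51.39385243645407 278.3285232970313 202.02769325214592 [0.883 0.624 0.822] [-0.352 -0.615 -0.706]
side 45.64513802020646 282.8768244261428 212.64637633330003 [ 0.105 -0.589  0.948] [ 0.375  0.515 -0.771]
wrist 68.8366073888606 271.6128142364242 210.88302460532324 [0.217 0.59  0.383] [-0.25   0.059 -0.966]
{'time_s': 0.15, 'joints': array([ 9.10776727e+01,  2.20795785e+01,  3.97911589e-01, -1.94269109e-02,
       -6.84103511e+01, -1.48162513e+01]), 'joint_velocities': array([-0.01196174, -0.08353286,  0.22931037,  0.13049029,  0.05478114,
        0.0806177 ]), 'effort': array([-1.68423076e-04, -3.91050518e+01,  1.87588084e+01,  4.22240362e+00,
        1.23593485e-02, -1.36399649e-04]), 'tcp_pos': array([0.14832459, 0.60671582, 0.240726  ]), 'ee_rot': array([[ 9.71359749e-01, -2.37613461e-01, -2.85014783e-04],
       [-2.37613608e-01, -9.71358418e-01, -1.61164241e-03],
       [ 1.06096423e-04,  1.63320796e-03, -9.99998661e-01]]), 'wrist_force': array([1.36854612, 0.88307674, 1.05368129]), 'moment': array([ 0.03517787,  0.06355438, -0.02260836]), 'gripper_force': 0.0, 'gripper_width': 0.9957747046146467} 0.019
```

View pics/scene0.png

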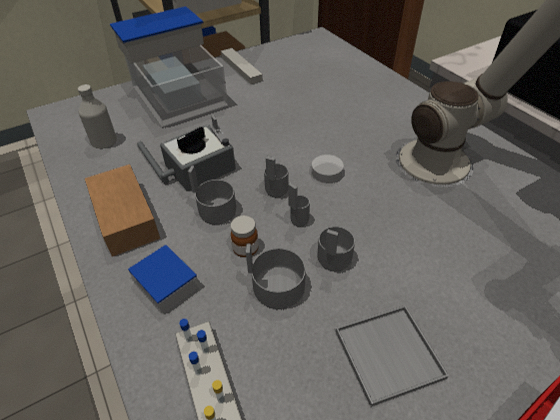

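View pics/side0.png

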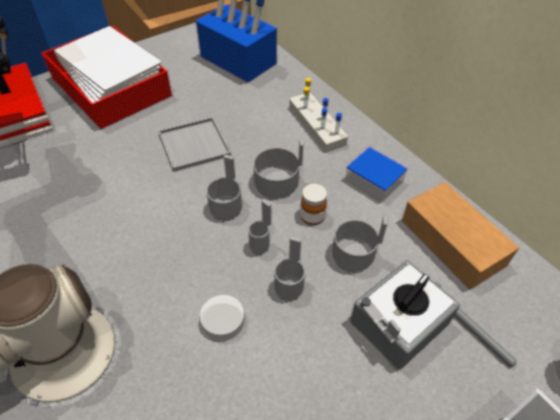

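```bash
python3 - <<'E'
import cv2,numpy as np
s=cv2.imread('pics/scene0.png');d=cv2.imread('pics/side0.png')
r=lambda im,x,y,w,h,W,H:cv2.resize(im[y:y+h,x:x+w],(W,H),interpolation=cv2.INTER_CUBIC)
cv2.imwrite('pics/iso.png',np.hstack([r(s,140,105,100,100,400,400),r(d,345,255,100,100,400,400)]))
cv2.imwrite('pics/cups.png',np.hstack([r(s,185,150,180,160,400,356),r(d,200,140,200,178,400,356)]))
E
```

```text
(no output)
```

View pics/iso.png

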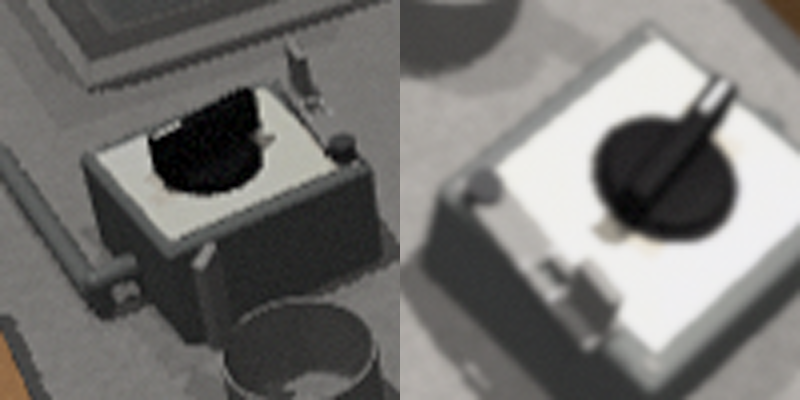

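View pics/cups.png

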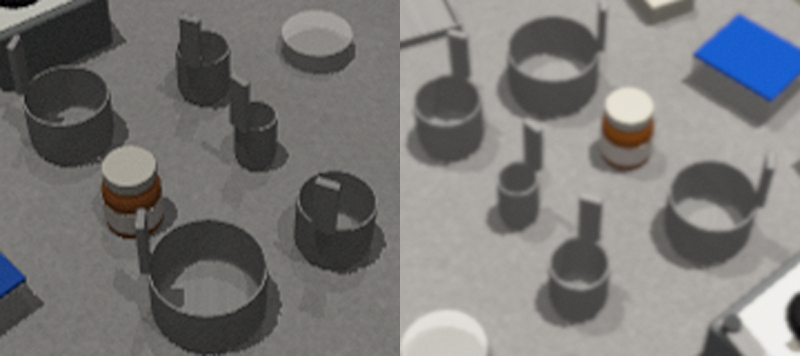

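```bash
cat > fit.py <<'E'
from h import *
from scipy.optimize import least_squares
S=load('scene0');D=load('side0')
def tri(a,b):
    a=np.array(a)/4+[140,105];b=(np.array(b))/4+[345,255]
    f=lambda p:np.r_[proj(S,p)[0]-a,proj(D,p)[0]-b]
    r=least_squares(f,[.3,-.3,.1]);return r.x,np.abs(r.fun).max()
if __name__=='__main__':
    for n,a,b in[('A',(265,88),(255,388)),('B',(370,168),(42,200)),('C',(172,248),(250,25)),('knob',(342,143),(85,183)),('markend',(165,132),(325,82)),('disc',(207,165),(265,180)),('lip',(292,45),(190,265))]: 
        p,e=tri(a,b);print(n,p.round(4),round(e,2))
    C=dict(a=(.058,.0595,(150,267,222,297),(142,212),(108,198,17,80),(202,6)),b=(.0495,.051,(25,112,67,125),(14,40),(268,355,162,230),(369,157)),
     c=(.041,.0425,(297,376,172,227),(327,183),(15,80,77,125),(58,35)),d=(.0325,.034,(178,230,33,73),(188,20),(150,208,240,283),(191,200)),e=(.024,.0255,(235,277,102,133),(240,84),(98,139,164,195),(133,125)))
    th=np.linspace(0,6.283,60)
    for k,(r,h,b1,h1,b2,h2) in C.items():
        def f(q,full=False):
            o=[]
            for cm,bb,hh,sc,off in((S,b1,h1,400/180,(185,150)),(D,b2,h2,2,(200,140))):
                P=(proj(cm,np.c_[q[0]+r*np.cos(th),q[1]+r*np.sin(th),0*th+.07])-off)*sc
                o+=list((np.r_[P[:,0].min()-bb[0],P[:,0].max()-bb[1],P[:,1].min()-bb[2],P[:,1].max()-bb[3]])/sc)
                o+=list(((proj(cm,[q[0]+h*np.cos(q[2]),q[1]+h*np.sin(q[2]),.14])[0]-off)*sc-hh)/sc)
            return np.array(o)
        best=min((least_squares(f,[.5,0,y],loss='soft_l1') for y in(0,2,4)),key=lambda z:z.cost)
        print(k,best.x[:2].round(4),np.degrees(best.x[2]).round(1)%360,f(best.x).round(1))
    print('tray',back(S,[(337,325),(404,310),(444,380),(376,401)],.015).round(3).tolist(),back(D,[(160,137),(213,121),(229,151),(181,167)],.015).round(3).tolist())
    print('jar',back(S,[(243,225)],.085).round(3),back(D,[(314,192)],.085).round(3))
E
python3 fit.py
```

```text
A [ 0.5294 -0.4112  0.0732] 0.09
B [ 0.5097 -0.2806  0.0766] 0.57
C [ 0.6622 -0.2665  0.0833] 0.86
knob [ 0.5236 -0.2924  0.0964] 0.67
markend [ 0.6371 -0.3281  0.1298] 2.06
disc [ 0.6058 -0.3372  0.0817] 0.08
lip [ 0.5186 -0.3645  0.1328] 0.81
a [0.6077 0.1352] 327.2 [-1.3  0.6 -4.7  5.8 -0.6 -0.4 -1.7  0.1 -0.5  1.1 -0.2 -0.5]
b [ 0.6237 -0.1486] 318.8 [-1.  -0.6 -2.  -1.  -0.  -0.  -1.4  0.3 -2.1  0.  -0.7  0. ]
c [0.4572 0.1361] 34.7 [-0.9  0.3 -2.8  0.4 -0.3 -1.7 -1.6  0.6 -1.7 -0.1 -0.5 -1.3]
d [ 0.4544 -0.1331] 32.7 [-1.3 -0.  -1.6 -3.4 -0.3 -1.1 -2.1  0.  -4.3  0.4 -0.1 -3.6]
e [ 0.4616 -0.0085] 13.2 [-1.  -0.3 -2.2 -2.3 -0.7 -3.3 -1.3 -0.2 -2.2 -0.6 -0.6 -1.3]
tray [[0.562, 0.289, 0.015], [0.422, 0.334, 0.015], [0.46, 0.482, 0.015], [0.592, 0.447, 0.015]] [[0.436, 0.448, 0.015], [0.59, 0.424, 0.015], [0.564, 0.293, 0.015], [0.429, 0.312, 0.015]]
jar [[0.622 0.003 0.085]] [[ 0.62  -0.003  0.085]]
```

```bash
cat >> h.py <<'E'
def rot(yaw):
    a=np.radians(yaw);Y=np.array([np.cos(a),np.sin(a),0]);Z=np.array([0,0,-1.]);return np.c_[np.cross(Y,Z),Y,Z]
def chain(wps,p0=None,y0=None):
    "wps: (x,y,z,yaw_y continuous deg); prints one delta per leg"
    s=sense();R=np.array(s['ee_rot']);p=np.array(s['tcp_pos'])
    if p0 is None: print('now',p.round(4),'yaw_y',np.degrees(np.arctan2(R[1,1],R[0,1])).round(1))
    if p0 is not None: p=np.array(p0);R=rot(y0)
    for w in wps:
        q=np.array(w[:3]);T=rot(w[3]);print(w,'rv',cv2.Rodrigues(R.T@T)[0].ravel().round(3),'cm',(R.T@(q-p)*100).round(2),'rows',(max(np.linalg.norm(q-p)/.0417,np.linalg.norm(cv2.Rodrigues(R.T@T)[0])/.125)).round(1));p,R=q,T
E
python3 -c "
from h import *
chain([(.40,.42,.26,205),(.55,.1,.26,155),(.53,-.2,.27,125),(.55,-.32,.27,97)])"
```

```text
now [0.1483 0.6067 0.2407] yaw_y -103.7
(0.4, 0.42, 0.26, 205) rv [ 0.001 -0.001  0.895] cm [28.88 12.16 -1.9 ] rows 7.5
(0.55, 0.1, 0.26, 155) rv [0.    0.    0.873] cm [35.34 -0.07  0.  ] rows 8.5
(0.53, -0.2, 0.27, 125) rv [0.    0.    0.524] cm [ 28.03 -10.87  -1.  ] rows 7.2
(0.55, -0.32, 0.27, 97) rv [0.    0.    0.489] cm [  5.24 -10.98   0.  ] rows 3.9
```

arm_command(
  deltas=[
    [0, 0, 0.895, 28.9, 12.2, -1.9, -1],
    [0, 0, 0.895, 28.9, 12.2, -1.9, -1],
    [0, 0, 0.895, 28.9, 12.2, -1.9, -1],
    [0, 0, 0.895, 28.9, 12.2, -1.9, -1],
    [0, 0, 0.895, 28.9, 12.2, -1.9, -1],
    [0, 0, 0.895, 28.9, 12.2, -1.9, -1],
    [0, 0, 0.895, 28.9, 12.2, -1.9, -1],
    [0, 0, 0.895, 28.9, 12.2, -1.9, -1],
  ],
)

```text
time_s: 0.82
tcp_pos: [0.4026, 0.4172, 0.2607]
ee_rot: [[0.416, -0.91, 0.0], [-0.91, -0.416, -0.001], [0.001, 0.0, -1.0]]
wrist_force: [-0.1, -0.1, 0.1]
gripper_width: 0.999
gripper_force: 0.0
```

arm_command(
  deltas=[
    [0, 0, 0.87, 33, 0, 0, -1],
    [0, 0, 0.87, 33, 0, 0, -1],
    [0, 0, 0.87, 33, 0, 0, -1],
    [0, 0, 0.87, 33, 0, 0, -1],
    [0, 0, 0.87, 33, 0, 0, -1],
    [0, 0, 0.87, 33, 0, 0, -1],
    [0, 0, 0.87, 33, 0, 0, -1],
    [0, 0, 0.87, 33, 0, 0, -1],
  ],
)

```text
time_s: 1.48
tcp_pos: [0.5398, 0.1185, 0.2604]
ee_rot: [[-0.425, -0.905, -0.0], [-0.905, 0.425, -0.0], [0.0, 0.0, -1.0]]
wrist_force: [0.7, 0.4, -0.1]
gripper_width: 0.999
gripper_force: 0.0
```

arm_command(
  deltas=[
    [0, 0, 0.524, 28, -11, -1, -1],
    [0, 0, 0.524, 28, -11, -1, -1],
    [0, 0, 0.524, 28, -11, -1, -1],
    [0, 0, 0.524, 28, -11, -1, -1],
    [0, 0, 0.524, 28, -11, -1, -1],
    [0, 0, 0.524, 28, -11, -1, -1],
    [0, 0, 0.524, 28, -11, -1, -1],
    [0, 0, 0.524, 28, -11, -1, -1],
  ],
)

```text
time_s: 2.15
tcp_pos: [0.5206, -0.1841, 0.2704]
ee_rot: [[-0.821, -0.571, -0.001], [-0.571, 0.821, -0.001], [0.001, -0.0, -1.0]]
wrist_force: [1.2, -0.1, -0.6]
gripper_width: 1.001
gripper_force: 0.0
```

arm_command(
  deltas=[
    [0, 0, 0.489, 5.2, -11, 0, -1],
    [0, 0, 0.489, 5.2, -11, 0, -1],
    [0, 0, 0.489, 5.2, -11, 0, -1],
    [0, 0, 0.489, 5.2, -11, 0, -1],
    [0, 0, 0.489, 5.2, -11, 0, -1],
    [0, 0, 0.489, 5.2, -11, 0, -1],
  ],
)

```text
time_s: 2.65
tcp_pos: [0.5421, -0.2992, 0.2699]
ee_rot: [[-0.992, -0.126, -0.001], [-0.126, 0.992, 0.001], [0.001, 0.001, -1.0]]
wrist_force: [1.1, 1.0, 0.5]
gripper_width: 1.005
gripper_force: 0.0
```

```bash
python3 -c "
from h import *
snap('wrist','w1');chain([])
print(sense()['joints'].round(1))"
```

```text
now [ 0.5422 -0.2987  0.2703] yaw_y 97.3
[-13.9  20.5   2.2  -0.  -71.8 -68.8]
```

View pics/w1.png

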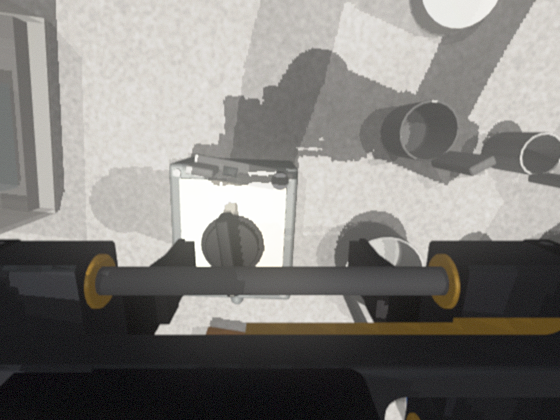

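```bash
python3 -c "
from h import *
import cv2
c=load('w1')
for n,uv,z in [('disc',(233,241),.095),('barends0',(228,208),.13),('barend1',(236,297),.13),('knob',(282,177),.1),('lip',(200,157),.131),('FL',(172,164),.086),('FR',(298,165),.086),('BL',(178,295),.086),('BR',(291,297),.086)]: print(n,back(c,uv,z)[0].round(4))
im=cv2.imread('pics/w1.png');cv2.imwrite('pics/w1c.png',cv2.resize(im[140:310,160:310],None,fx=3.5,fy=3.5,interpolation=cv2.INTER_CUBIC))"
```

```text
disc [ 0.5957 -0.3357  0.095 ]
barends0 [ 0.5495 -0.3406  0.13  ]
barend1 [ 0.6428 -0.3239  0.13  ]
knob [ 0.518 -0.292  0.1  ]
lip [ 0.5048 -0.37    0.131 ]
FL [ 0.521  -0.4087  0.086 ]
FR [ 0.5052 -0.2761  0.086 ]
BL [ 0.6753 -0.3949  0.086 ]
BR [ 0.661  -0.2612  0.086 ]
```

View pics/w1c.png

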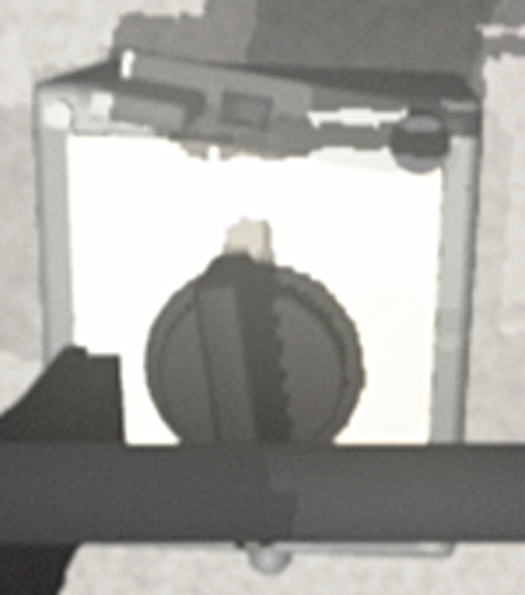

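```bash
python3 -c "
from h import *
chain([(.599,-.3365,.17,96),(.599,-.3365,.121,96)])"
```

```text
now [ 0.5422 -0.2987  0.2703] yaw_y 97.3
(0.599, -0.3365, 0.17, 96) rv [ 0.001 -0.001  0.022] cm [-5.16 -4.48 10.02] rows 2.9
(0.599, -0.3365, 0.121, 96) rv [0. 0. 0.] cm [0.  0.  4.9] rows 1.2
```

arm_command(
  deltas=[
    [0, 0, 0.022, -5.2, -4.5, 10, -1],
    [0, 0, 0.022, -5.2, -4.5, 10, -1],
    [0, 0, 0.022, -5.2, -4.5, 10, -1],
    [0, 0, 0.022, -5.2, -4.5, 10, -1],
    [0, 0, 0.022, -5.2, -4.5, 13, -1],
    [0, 0, 0.022, -5.2, -4.5, 15, -1],
    [0, 0, 0.022, -5.2, -4.5, 15, -1],
  ],
)

```text
time_s: 3.28
tcp_pos: [0.5971, -0.3349, 0.1165]
ee_rot: [[-0.995, -0.104, -0.008], [-0.104, 0.995, 0.004], [0.007, 0.005, -1.0]]
wrist_force: [-0.9, 0.4, -0.8]
gripper_width: 0.998
gripper_force: 0.0
```

arm_command(
  deltas=[
    [0, 0, 0, 0, 0, 0, 0.2],
    [0, 0, 0, 0, 0, 0, 0.5],
    [0, 0, 0, 0, 0, 0, 1],
    [0, 0, 0, 0, 0, 0, 1],
    [0, 0, 0, 0, 0, 0, 1],
    [0, 0, 0, 0, 0, 0, 1],
    [0, 0, 0, 0, 0, 0, 1],
    [0, 0, 0, 0, 0, 0, 1],
  ],
)

```text
time_s: 3.95
tcp_pos: [0.5995, -0.3377, 0.1208]
ee_rot: [[-0.995, -0.102, 0.0], [-0.102, 0.995, -0.0], [-0.0, -0.0, -1.0]]
wrist_force: [0.3, -1.0, -0.5]
gripper_width: 0.478
gripper_force: 0.0
```

```bash
python3 -c "
from h import *
s=sense();print(s['wrist_force'],s['moment'],s['gripper_width'],s['gripper_force']);chain([])"
```

```text
[ 0.26104313 -0.98072489 -0.4513743 ] [ 0.03366158 -0.15844817 -0.01106047] 0.4780718106729491 0.0
now [ 0.5995 -0.3377  0.1208] yaw_y 95.8
```

Fingers are slow (~4 calls for full travel); keep closing.

arm_command(
  deltas=[
    [0, 0, 0, 0, 0, 0, 1],
    [0, 0, 0, 0, 0, 0, 1],
    [0, 0, 0, 0, 0, 0, 1],
    [0, 0, 0, 0, 0, 0, 1],
    [0, 0, 0, 0, 0, 0, 1],
    [0, 0, 0, 0, 0, 0, 1],
    [0, 0, 0, 0, 0, 0, 1],
    [0, 0, 0, 0, 0, 0, 1],
  ],
)

```text
time_s: 4.62
tcp_pos: [0.5998, -0.3371, 0.1204]
ee_rot: [[-0.995, -0.102, 0.001], [-0.102, 0.995, 0.001], [-0.001, 0.0, -1.0]]
wrist_force: [0.7, 2.9, -0.4]
gripper_width: 0.158
gripper_force: 29.2
```

```bash
python3 -c "
from h import *
s=sense();print(s['wrist_force'],s['moment'],s['gripper_width'],s['gripper_force']);chain([])"
```

```text
[ 0.74484412  2.93885687 -0.38474114] [ 1.03746184 -0.6847776   0.10865075] 0.15832062270973174 29.18665547332239
now [ 0.5998 -0.3371  0.1204] yaw_y 95.9
```

Gripped well (14 mm). Turn counter-clockwise.

arm_command(
  deltas=[
    [0, 0, -0.1, 0, 0, 0, 1],
    [0, 0, -0.2, 0, 0, 0, 1],
    [0, 0, -0.3, 0, 0, 0, 1],
    [0, 0, -0.4, 0, 0, 0, 1],
    [0, 0, -0.5, 0, 0, 0, 1],
    [0, 0, -0.6, 0, 0, 0, 1],
    [0, 0, -0.7, 0, 0, 0, 1],
    [0, 0, -0.8, 0, 0, 0, 1],
  ],
)

```text
time_s: 5.28
tcp_pos: [0.6012, -0.3393, 0.1204]
ee_rot: [[-0.617, -0.787, 0.004], [-0.787, 0.617, -0.003], [-0.001, -0.005, -1.0]]
wrist_force: [5.9, -4.5, -4.8]
gripper_width: 0.158
gripper_force: 30.0
```

```bash
python3 -c "
from h import *
s=sense();print(s['wrist_force'],s['moment'],s['gripper_width'],s['gripper_force']);chain([])"
```

```text
[ 5.9224815  -4.54030946 -4.7635765 ] [-1.02617182 -1.5395033  -0.17528283] 0.15821030340300138 30.019898966420442
now [ 0.6012 -0.3393  0.1204] yaw_y 141.9
```

arm_command(
  deltas=[
    [0, 0, -0.1, 0, 0, 0, 1],
    [0, 0, -0.2, 0, 0, 0, 1],
    [0, 0, -0.3, 0, 0, 0, 1],
    [0, 0, -0.4, 0, 0, 0, 1],
    [0, 0, -0.5, 0, 0, 0, 1],
    [0, 0, -0.6, 0, 0, 0, 1],
    [0, 0, -0.7, 0, 0, 0, 1],
    [0, 0, -0.77, 0, 0, 0, 1],
  ],
)

```text
time_s: 5.95
tcp_pos: [0.6036, -0.34, 0.1205]
ee_rot: [[0.104, -0.995, 0.01], [-0.995, -0.104, -0.005], [0.006, -0.01, -1.0]]
wrist_force: [10.2, -5.5, -7.3]
gripper_width: 0.16
gripper_force: 30.3
```

arm_command(
  deltas=[
    [0, 0, -0.02, 0, 0, 0, 1],
    [0, 0, -0.02, 0, 0, 0, 1],
    [0, 0, -0.02, 0, 0, 0, 1],
  ],
)

```text
time_s: 6.2
tcp_pos: [0.6036, -0.3399, 0.1205]
ee_rot: [[0.118, -0.993, 0.01], [-0.993, -0.118, -0.004], [0.006, -0.01, -1.0]]
wrist_force: [10.4, -5.9, -6.8]
gripper_width: 0.159
gripper_force: 30.6
```

```bash
python3 -c "
from h import *
s=sense();print(s['wrist_force'],s['moment'],s['gripper_width'],s['gripper_force']);chain([])"
```

```text
[10.36417017 -5.94918917 -6.78459069] [-1.51902664 -2.80659438 -0.64703293] 0.1593750447075655 30.555458134040236
now [ 0.6036 -0.3399  0.1205] yaw_y -173.2
```

arm_command(
  deltas=[
    [0, 0, 0, 0, 0, 0, -0.3],
    [0, 0, 0, 0, 0, 0, -0.3],
    [0, 0, 0, 0, 0, 0, -0.3],
    [0, 0, 0, 0, 0, 0, -0.3],
    [0, 0, 0, 0, 0, 0, -0.3],
    [0, 0, 0, 0, 0, -5, -0.3],
    [0, 0, 0, 0, 0, -9, -0.3],
    [0, 0, 0, 0, 0, -12, -0.3],
  ],
)

```text
time_s: 6.87
tcp_pos: [0.599, -0.3378, 0.2426]
ee_rot: [[0.121, -0.993, -0.001], [-0.993, -0.121, -0.001], [0.001, 0.001, -1.0]]
wrist_force: [1.5, -0.7, 1.7]
gripper_width: 0.624
gripper_force: 0.0
```

```bash
python3 -c "
from h import *
chain([(.52,-.27,.25,186)])"
```

```text
now [ 0.599  -0.3378  0.2426] yaw_y -173.1
(0.52, -0.27, 0.25, 186) rv [ 0.001 -0.001  0.016] cm [-7.68  7.02 -0.74] rows 2.5
```

arm_command(
  deltas=[
    [0, 0, 0, -7.7, 7, -0.7, -0.3],
    [0, 0, 0, -7.7, 7, -0.7, -0.3],
    [0, 0, 0, -7.7, 7, -0.7, -0.3],
    [0, 0, 0, -7.7, 7, -0.7, -0.3],
    [0, 0, 0, -7.7, 7, -0.7, -0.3],
  ],
)

```text
time_s: 7.28
tcp_pos: [0.52, -0.2692, 0.2488]
ee_rot: [[0.122, -0.993, 0.002], [-0.993, -0.122, -0.001], [0.001, -0.001, -1.0]]
wrist_force: [0.3, -0.5, -0.6]
gripper_width: 0.647
gripper_force: 0.0
```

```bash
python3 -c "
from h import *
snap('wrist','w2');chain([])
im=cv2.imread('pics/w2.png');cv2.imwrite('pics/w2c.png',cv2.resize(im,(784,588),interpolation=cv2.INTER_CUBIC))"
```

```text
now [ 0.5208 -0.2697  0.2483] yaw_y -173.0
```

View pics/w2c.png

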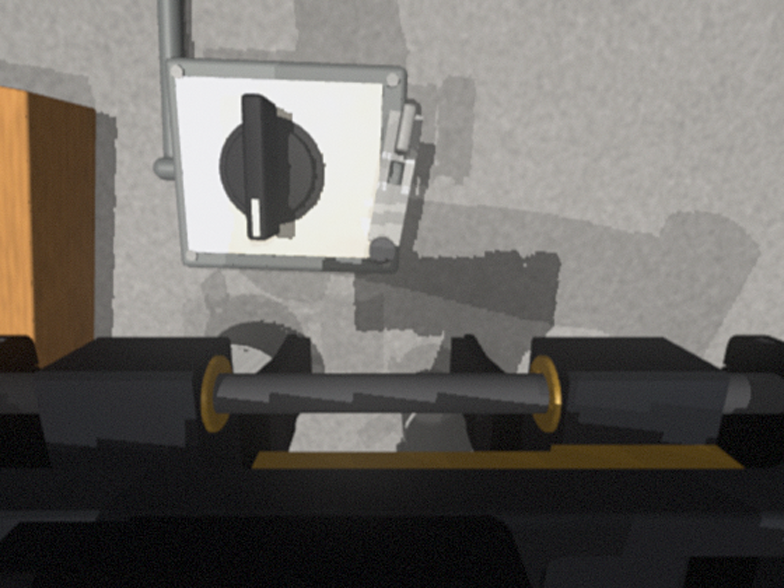

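```bash
python3 -c "
from h import *
c=load('w2')
g=lambda u,v,z: back(c,(u/1.4,v/1.4),z)[0]
k=g(383,250,.098);l=g(409,125,.131);print(k.round(4),l.round(4));v=(l-k)[:2];print(np.linalg.norm(v),np.degrees(np.arctan2(v[1],v[0])))
print(g(415,101,.131)-g(407,150,.131),g(257,165,.13))
for u,v in((170,62),(406,68),(186,265),(398,270)):print(g(u,v,.086).round(4))
"
```

```text
[ 0.5215 -0.2941  0.098 ] [ 0.5165 -0.3719  0.131 ]
0.07801156506164317 -93.7078578360642
[-0.00085995 -0.02640531  0.        ] [ 0.60149777 -0.33959553  0.13      ]
[ 0.6726 -0.3965  0.086 ]
[ 0.5211 -0.4115  0.086 ]
[ 0.6614 -0.264   0.086 ]
[ 0.5086 -0.2791  0.086 ]
```

```bash
python3 -c "
from h import *
chain([(.5165,-.372,.17,177),(.5165,-.372,.116,177)])"
```

```text
now [ 0.5208 -0.2697  0.2483] yaw_y -173.0
(0.5165, -0.372, 0.17, 177) rv [-0.001 -0.001  0.174] cm [10.1   1.68  7.83] rows 3.1
(0.5165, -0.372, 0.116, 177) rv [0. 0. 0.] cm [0.  0.  5.4] rows 1.3
```

arm_command(
  deltas=[
    [0, 0, 0.174, 10.1, 1.7, 7.8, -0.3],
    [0, 0, 0.174, 10.1, 1.7, 7.8, -0.3],
    [0, 0, 0.174, 10.1, 1.7, 7.8, -0.3],
    [0, 0, 0.174, 10.1, 1.7, 7.8, -0.3],
    [0, 0, 0.174, 10.1, 1.7, 10.5, -0.3],
    [0, 0, 0.174, 10.1, 1.7, 13.2, -0.3],
    [0, 0, 0.174, 10.1, 1.7, 13.2, 0.5],
    [0, 0, 0.174, 10.1, 1.7, 13.2, 1],
  ],
)

```text
time_s: 8.0
tcp_pos: [0.5156, -0.3722, 0.1138]
ee_rot: [[-0.053, -0.999, -0.004], [-0.999, 0.053, 0.001], [-0.001, 0.004, -1.0]]
wrist_force: [-0.7, -0.5, 0.2]
gripper_width: 0.567
gripper_force: 0.0
```

arm_command(
  deltas=[
    [0, 0, 0, 0, 0, 0, 1],
    [0, 0, 0, 0, 0, 0, 1],
    [0, 0, 0, 0, 0, 0, 1],
    [0, 0, 0, 0, 0, 0, 1],
    [0, 0, 0, 0, 0, 0, 1],
    [0, 0, 0, 0, 0, 0, 1],
    [0, 0, 0, 0, 0, 0, 1],
    [0, 0, 0, 0, 0, 0, 1],
  ],
)

```text
time_s: 8.67
tcp_pos: [0.5173, -0.372, 0.1162]
ee_rot: [[-0.053, -0.999, 0.003], [-0.999, 0.053, -0.001], [0.001, -0.003, -1.0]]
wrist_force: [2.5, 0.4, 0.8]
gripper_width: 0.09
gripper_force: 30.0
```

```bash
python3 -c "
from h import *
s=sense();print(s['wrist_force'],s['moment'],s['gripper_width'],s['gripper_force']);chain([])
R=np.array(s['ee_rot']);p=np.array(s['tcp_pos'])
h=np.array([.5215,-.2941]);a0=np.arctan2(*(p[:2]-h)[::-1]);r=np.hypot(*(p[:2]-h));print(np.degrees(a0),r)
for k in range(1,15):
  a=a0-.1*k;q=np.r_[h+r*np.array([np.cos(a),np.sin(a)]),p[2]];print(k,q.round(3),(R.T@(q-p)*100).round(2))"
```

```text
[2.51888891 0.41964884 0.83896299] [ 0.30502732 -0.81324122 -0.26170657] 0.08997725814866957 29.99975586310029
now [ 0.5173 -0.372   0.1162] yaw_y 176.9
-93.11777295205623 0.07806228459395263
1 [ 0.509 -0.371  0.116] [-0.04  0.78 -0.  ]
2 [ 0.502 -0.37   0.116] [-0.16  1.55 -0.01]
3 [ 0.494 -0.367  0.116] [-0.35  2.31 -0.01]
4 [ 0.487 -0.364  0.116] [-0.62  3.04 -0.01]
5 [ 0.48  -0.36   0.116] [-0.96  3.74 -0.01]
6 [ 0.474 -0.356  0.116] [-1.37  4.41 -0.01]
7 [ 0.468 -0.351  0.116] [-1.84  5.03 -0.02]
8 [ 0.463 -0.345  0.116] [-2.37  5.6  -0.02]
9 [ 0.458 -0.339  0.116] [-2.96  6.11 -0.02]
10 [ 0.454 -0.333  0.116] [-3.6   6.56 -0.02]
11 [ 0.45  -0.326  0.116] [-4.27  6.95 -0.03]
12 [ 0.447 -0.318  0.116] [-4.99  7.27 -0.03]
13 [ 0.445 -0.311  0.116] [-5.73  7.52 -0.03]
14 [ 0.444 -0.303  0.116] [-6.49  7.69 -0.03]
```

arm_command(
  deltas=[
    [0, 0, 0.1, -0.04, 0.78, 0, 1],
    [0, 0, 0.2, -0.16, 1.55, 0, 1],
    [0, 0, 0.3, -0.35, 2.3, 0, 1],
    [0, 0, 0.4, -0.62, 3.04, 0, 1],
    [0, 0, 0.5, -0.96, 3.74, 0, 1],
    [0, 0, 0.6, -1.37, 4.41, 0, 1],
    [0, 0, 0.7, -1.84, 5.03, 0, 1],
    [0, 0, 0.7, -1.84, 5.03, 0, 1],
  ],
)

```text
time_s: 9.33
tcp_pos: [0.4677, -0.3501, 0.1162]
ee_rot: [[-0.686, -0.728, 0.004], [-0.728, 0.686, -0.0], [-0.002, -0.003, -1.0]]
wrist_force: [4.2, 0.3, -2.2]
gripper_width: 0.09
gripper_force: 30.0
```

```bash
python3 -c "
from h import *
s=sense();print(s['wrist_force'],s['moment'],s['gripper_width'],s['gripper_force']);chain([])
R=np.array(s['ee_rot']);p=np.array(s['tcp_pos'])
h=np.array([.5215,-.2941]);a0=np.arctan2(*(p[:2]-h)[::-1]);r=np.hypot(*(p[:2]-h));print(np.degrees(a0),r)
for k in range(1,9):
  a=a0-.1*k;q=np.r_[h+r*np.array([np.cos(a),np.sin(a)]),p[2]];print(k,q.round(3),(R.T@(q-p)*100).round(2))"
```

```text
[ 4.23195267  0.31707788 -2.16799387] [ 0.41162582 -1.37252023 -0.1991359 ] 0.08981041792324222 30.00065378844738
now [ 0.4677 -0.3501  0.1162] yaw_y 136.7
-133.8725803617594 0.07767268935857209
1 [ 0.462 -0.344  0.116] [-0.05  0.78 -0.  ]
2 [ 0.458 -0.338  0.116] [-0.17  1.54 -0.  ]
3 [ 0.454 -0.332  0.116] [-0.37  2.29 -0.01]
4 [ 0.45  -0.325  0.116] [-0.64  3.02 -0.01]
5 [ 0.447 -0.317  0.116] [-0.99  3.71 -0.01]
6 [ 0.445 -0.31   0.116] [-1.4   4.37 -0.01]
7 [ 0.444 -0.302  0.116] [-1.88  4.99 -0.01]
8 [ 0.444 -0.294  0.116] [-2.41  5.55 -0.01]
```

arm_command(
  deltas=[
    [0, 0, 0.1, -0.05, 0.78, 0, 1],
    [0, 0, 0.2, -0.17, 1.54, 0, 1],
    [0, 0, 0.3, -0.37, 2.29, 0, 1],
    [0, 0, 0.4, -0.64, 3.02, 0, 1],
    [0, 0, 0.5, -0.99, 3.71, 0, 1],
    [0, 0, 0.6, -1.4, 4.37, 0, 1],
    [0, 0, 0.68, -1.8, 4.87, 0, 1],
    [0, 0, 0.7, -1.88, 4.99, 0, 1],
  ],
)

```text
time_s: 10.0
tcp_pos: [0.4442, -0.3026, 0.1161]
ee_rot: [[-0.993, -0.118, 0.002], [-0.118, 0.993, -0.001], [-0.002, -0.001, -1.0]]
wrist_force: [3.6, 0.9, -0.1]
gripper_width: 0.086
gripper_force: 30.0
```

```bash
python3 -c "
from h import *
s=sense();print(s['wrist_force'],s['moment'],s['gripper_width'],s['gripper_force']);chain([])"
```

```text
[ 3.64743346  0.87168427 -0.12527957] [ 0.33497459 -0.95915828  0.12413687] 0.08633842851781941 30.001962147653103
now [ 0.4442 -0.3026  0.1161] yaw_y 96.8
```

arm_command(
  deltas=[
    [0, 0, 0.02, 0, 0.25, 0, 1],
    [0, 0, 0.04, -0.05, 0.5, 0, 1],
    [0, 0, 0.04, -0.05, 0.5, 0, 1],
    [0, 0, 0.04, -0.05, 0.5, 0, 1],
  ],
)

```text
time_s: 10.33
tcp_pos: [0.444, -0.2999, 0.1161]
ee_rot: [[-0.997, -0.08, 0.002], [-0.08, 0.997, -0.003], [-0.001, -0.003, -1.0]]
wrist_force: [1.5, -5.6, 0.4]
gripper_width: 0.092
gripper_force: 30.0
```

```bash
python3 -c "
from h import *
s=sense();print(s['wrist_force'],s['moment'],s['gripper_width'],s['gripper_force']);chain([])"
```

```text
[ 1.4821788  -5.5592077   0.35795924] [-1.61230103 -0.79414852  0.24782811] 0.09160090507749162 30.000103041529655
now [ 0.444  -0.2999  0.1161] yaw_y 94.6
```

arm_command(
  deltas=[
    [0, 0, 0, 0, 0, 0, -0.5],
    [0, 0, 0, 0, 0, 0, -0.5],
    [0, 0, 0, 0, 0, 0, -0.5],
    [0, 0, 0, 0, 0, 0, -0.5],
    [0, 0, 0, 0, 0, 0, -0.5],
    [0, 0, 0, 0, 0, -4, -0.5],
    [0, 0, 0, 0, 0, -8, -0.5],
    [0, 0, 0, 0, 0, -14, -0.5],
  ],
)

```text
time_s: 11.0
tcp_pos: [0.4421, -0.2976, 0.2378]
ee_rot: [[-0.997, -0.078, -0.003], [-0.078, 0.997, 0.001], [0.003, 0.001, -1.0]]
wrist_force: [1.5, -0.4, 0.8]
gripper_width: 0.609
gripper_force: 0.0
```

```bash
cat > ch.py <<'E'
from h import *
from scipy.optimize import minimize
from scipy.ndimage import map_coordinates
R={'a':(.058,.0595),'b':(.0495,.051),'c':(.041,.0425),'d':(.0325,.034),'e':(.024,.0255)}
th=np.linspace(0,2*np.pi,72,endpoint=False)
def model(q,r,h):
    x,y,a=q;rim=[np.c_[x+s*np.cos(th),y+s*np.sin(th),0*th+.07] for s in(r,r-.0025)]
    u=np.array([np.cos(a),np.sin(a)]);v=np.array([-u[1],u[0]]);c=np.array([x,y])
    st=[]
    t=np.linspace(-1,1,12)[:,None]
    for s in(-1,1):
        st+=[np.c_[c+u*(h+.0045*s)+v*.012*t,0*t+.14],np.c_[c+u*(h+.0045*t)+v*.012*s,0*t+.14]]
        for w in(-1,1): st.append(np.c_[np.repeat([c+u*(h+.0045*s)+v*.012*w],12,0),.105+.035*t])
    return np.vstack(rim+st)
def dt(f):
    g=cv2.imread(f'pics/{f}.png',0);e=cv2.Canny(cv2.GaussianBlur(g,(3,3),0),25,70);return cv2.distanceTransform(255-e,cv2.DIST_L2,5)
def fitcup(k,q0,views):
    r,h=R[k];D=[(load(f),dt(f)) for f in views]
    def cost(q):
        return np.mean([np.minimum(map_coordinates(d,proj(c,model(q,r,h))[:,::-1].T,order=1,mode='nearest'),5).mean() for c,d in D])
    best=None
    for dx in(-.008,0,.008):
        for dy in(-.008,0,.008):
            m=minimize(cost,np.r_[q0[0]+dx,q0[1]+dy,q0[2]],method='Nelder-Mead',options=dict(initial_simplex=np.array([q0]*4)+np.r_[np.zeros((1,3)),np.diag([.006,.006,.12])]+[dx,dy,0],xatol=1e-4,fatol=1e-3))
            if best is None or m.fun<best.fun:best=m
    return best.x,best.fun
E
python3 - <<'E'
from ch import *
I=dict(a=(.6077,.1352,-32.8),b=(.6237,-.1486,-41.2),c=(.4572,.1361,34.7),d=(.4544,-.1331,32.7),e=(.4616,-.0085,13.2))
for k,q in I.items():
    q=np.r_[q[:2],np.radians(q[2])]
    for v in(['scene0','side0'],['scene0'],['side0']):
        x,f=fitcup(k,q,v);print(k,v,x[:2].round(4),np.degrees(x[2]).round(1),round(f,2))
    
E
```

```text
a ['scene0', 'side0'] [0.6107 0.1396] -34.5 0.97
a ['scene0'] [0.6126 0.1412] -34.0 0.71
a ['side0'] [0.6084 0.1355] -39.0 0.71
b ['scene0', 'side0'] [ 0.6244 -0.1513] -43.1 1.0
b ['scene0'] [ 0.6281 -0.1452] -43.3 0.91
b ['side0'] [ 0.6235 -0.1515] -45.2 0.92
c ['scene0', 'side0'] [0.4584 0.1379] 35.8 1.04
c ['scene0'] [0.4594 0.139 ] 35.3 1.04
c ['side0'] [0.4559 0.1338] 37.9 0.76
d ['scene0', 'side0'] [ 0.4522 -0.1407] 38.9 1.57
d ['scene0'] [ 0.4564 -0.1338] 39.8 1.72
d ['side0'] [ 0.4501 -0.1415] 37.2 0.98
e ['scene0', 'side0'] [ 0.4658 -0.0091] 29.5 1.33
e ['scene0'] [ 0.4669 -0.0093] 32.1 1.53
e ['side0'] [ 0.4619 -0.0111] 23.2 1.02
```

```bash
python3 -c "
from h import *
chain([(.60,-.08,.26,120),(.70,.17,.26,145)])"
```

```text
now [ 0.4421 -0.2976  0.2378] yaw_y 94.5
(0.6, -0.08, 0.26, 120) rv [ 0.002 -0.003 -0.446] cm [-17.43  20.47  -2.25] rows 6.5
(0.7, 0.17, 0.26, 145) rv [ 0.     0.    -0.436] cm [-21.16  16.65   0.  ] rows 6.5
```

arm_command(
  deltas=[
    [0, 0, -0.446, -17.4, 20.5, -2.2, -0.5],
    [0, 0, -0.446, -17.4, 20.5, -2.2, -0.5],
    [0, 0, -0.446, -17.4, 20.5, -2.2, -0.5],
    [0, 0, -0.446, -17.4, 20.5, -2.2, -0.5],
    [0, 0, -0.446, -17.4, 20.5, -2.2, -0.5],
    [0, 0, -0.446, -17.4, 20.5, -2.2, -0.5],
    [0, 0, -0.446, -17.4, 20.5, -2.2, -0.5],
  ],
)

```text
time_s: 11.58
tcp_pos: [0.6027, -0.0765, 0.2591]
ee_rot: [[-0.864, -0.503, 0.001], [-0.503, 0.864, 0.0], [-0.001, -0.0, -1.0]]
wrist_force: [0.2, -0.7, -0.0]
gripper_width: 0.75
gripper_force: 0.0
```

arm_command(
  deltas=[
    [0, 0, -0.436, -21.2, 16.7, 0, -0.5],
    [0, 0, -0.436, -21.2, 16.7, 0, -0.5],
    [0, 0, -0.436, -21.2, 16.7, 0, -0.5],
    [0, 0, -0.436, -21.2, 16.7, 0, -0.5],
    [0, 0, -0.436, -21.2, 16.7, 0, -0.5],
    [0, 0, -0.436, -21.2, 16.7, 0, -0.5],
    [0, 0, -0.436, -21.2, 16.7, 0, -0.5],
    [0, 0, -0.436, -21.2, 16.7, 0, -0.5],
  ],
)

```text
time_s: 12.25
tcp_pos: [0.7011, 0.1752, 0.2569]
ee_rot: [[-0.57, -0.822, -0.002], [-0.822, 0.57, -0.0], [0.001, 0.002, -1.0]]
wrist_force: [0.1, -0.5, 0.1]
gripper_width: 0.752
gripper_force: 0.0
```

```bash
python3 - <<'E'
from ch import *
for n in('wrist','scene','side'):snap(n,n+'3')
chain([])
I=dict(a=(.6107,.1396,-34.5),b=(.6244,-.1513,-43.1),c=(.4584,.1379,35.8),d=(.4522,-.1407,38.9),e=(.4658,-.0091,29.5))
q=np.r_[I['a'][:2],np.radians(I['a'][2])]
for v in(['wrist3'],):
    x,f=fitcup('a',q,v);print(v,x[:2].round(4),np.degrees(x[2]).round(1),round(f,2))
im=cv2.imread('pics/wrist3.png');c=load('wrist3')
for k,w in I.items():
    for p in proj(c,model(np.r_[w[:2],np.radians(w[2])],*R[k])):cv2.circle(im,tuple(int(t) for t in p.round()),0,(0,0,255),-1)
cv2.imwrite('pics/w3o.png',np.vstack([im,np.hstack([cv2.resize(cv2.imread('pics/scene3.png'),(280,180)),cv2.resize(cv2.imread('pics/side3.png'),(280,180))])]))
E
```

```text
now [0.7002 0.1703 0.2586] yaw_y 145.0
['wrist3'] [0.6112 0.1375] -29.1 0.99
```

View pics/w3o.png

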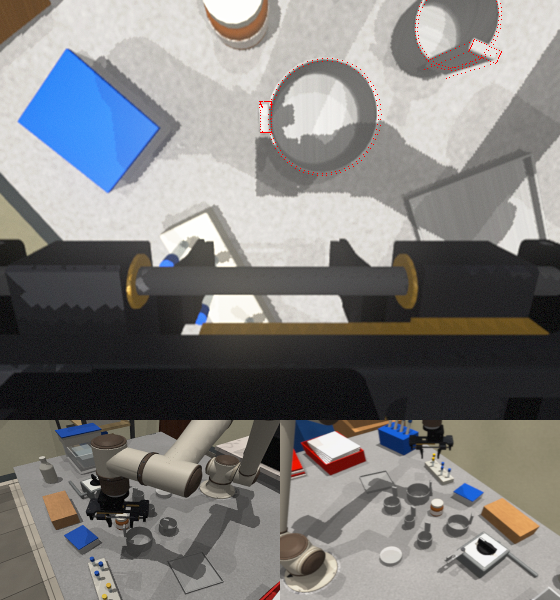

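```bash
python3 -c "
from h import *
chain([(.661,.106,.19,147),(.661,.106,.118,147)])
c=load('scene3');d=load('side3')
"
```

```text
now [0.7002 0.1703 0.2586] yaw_y 145.0
(0.661, 0.106, 0.19, 147) rv [ 0.001 -0.001 -0.035] cm [ 7.5  -0.48  6.87] rows 2.4
(0.661, 0.106, 0.118, 147) rv [0. 0. 0.] cm [0.  0.  7.2] rows 1.7
```

arm_command(
  deltas=[
    [0, 0, -0.035, 7.5, -0.5, 5, -0.5],
    [0, 0, -0.035, 7.5, -0.5, 6.9, -0.5],
    [0, 0, -0.035, 7.5, -0.5, 6.9, -0.5],
    [0, 0, -0.035, 7.5, -0.5, 6.9, -0.5],
    [0, 0, -0.035, 7.5, -0.5, 9, -0.5],
    [0, 0, -0.035, 7.5, -0.5, 12, -0.2],
    [0, 0, -0.035, 7.5, -0.5, 14.1, 0.2],
    [0, 0, -0.035, 7.5, -0.5, 14.1, 1],
  ],
)

```text
time_s: 13.07
tcp_pos: [0.6593, 0.1047, 0.1144]
ee_rot: [[-0.546, -0.837, -0.008], [-0.837, 0.546, -0.002], [0.006, 0.005, -1.0]]
wrist_force: [-0.2, -0.5, -1.0]
gripper_width: 0.598
gripper_force: 0.0
```

arm_command(
  deltas=[
    [0, 0, 0, 0, 0, 0, 1],
    [0, 0, 0, 0, 0, 0, 1],
    [0, 0, 0, 0, 0, 0, 1],
    [0, 0, 0, 0, 0, 0, 1],
    [0, 0, 0, 0, 0, 0, 1],
    [0, 0, 0, 0, 0, 0, 1],
    [0, 0, 0, 0, 0, 0, 1],
    [0, 0, 0, 0, 0, 0, 1],
  ],
)

```text
time_s: 13.73
tcp_pos: [0.6619, 0.1064, 0.1189]
ee_rot: [[-0.544, -0.839, 0.001], [-0.839, 0.544, 0.0], [-0.0, -0.0, -1.0]]
wrist_force: [-1.1, -0.1, 2.5]
gripper_width: 0.103
gripper_force: 30.0
```

arm_command(
  deltas=[
    [0, 0, 0, 0, 0, 0, 1],
    [0, 0, 0, 0, 0, 0, 1],
    [0, 0, 0, 0, 0, 0, 1],
  ],
)

```text
time_s: 13.98
tcp_pos: [0.6619, 0.1064, 0.1189]
ee_rot: [[-0.544, -0.839, 0.001], [-0.839, 0.544, 0.0], [-0.0, -0.001, -1.0]]
wrist_force: [-2.1, 0.7, 5.1]
gripper_width: 0.099
gripper_force: 30.0
```

```bash
python3 - <<'E'
from ch import *
s=sense();print(s['gripper_width'],s['gripper_force']);chain([])
# tray refinement: fit square outer rim in both initial pictures
V=[(load(f),dt(f)) for f in('scene0','side0')]
t=np.linspace(-1,1,60)
def sq(q):
    a=q[2];M=np.array([[np.cos(a),-np.sin(a)],[np.sin(a),np.cos(a)]])
    out=[]
    for h,z in((.08,.015),(.076,.015)):
        L=np.vstack([np.c_[t*h,0*t+h],np.c_[t*h,0*t-h],np.c_[0*t+h,t*h],np.c_[0*t-h,t*h]]);out.append(np.c_[L@M.T+q[:2],np.full(len(L),z)])
    return np.vstack(out)
def cost(q,V): return np.mean([np.minimum(map_coordinates(d,proj(c,sq(q))[:,::-1].T,order=1,mode='nearest'),6).mean() for c,d in V])
for W in(V,V[:1],V[1:]):
    m=min((minimize(cost,[.507+dx,.379+dy,a],args=(W,),method='Nelder-Mead',options=dict(initial_simplex=np.array([[.507+dx,.379+dy,a]]*4)+np.r_[np.zeros((1,3)),np.diag([.01,.01,.1])])) for dx in(-.01,0,.01) for dy in(-.01,0,.01) for a in(-.2,.1,-.4,-.05)),key=lambda m:m.fun);print('tray',m.x.round(4),round(m.fun,2))
E
```

```text
0.09857341366334714 29.95755844283849
now [0.6619 0.1064 0.1189] yaw_y 147.0
tray [ 0.507   0.3851 -0.2191] 0.92
tray [ 0.512   0.3884 -0.2174] 0.42
tray [ 0.5029  0.3816 -0.2199] 0.56
```

```bash
python3 -c "
from h import *
chain([(.662,.1064,.18,147),(.563,.3646,.18,160),(.563,.3646,.126,160)],(.662,.1064,.1189),147)"
```

```text
(0.662, 0.1064, 0.18, 147) rv [0. 0. 0.] cm [ 0.    0.   -6.11] rows 1.5
(0.563, 0.3646, 0.18, 160) rv [ 0.     0.    -0.227] cm [-16.26  22.37   0.  ] rows 6.6
(0.563, 0.3646, 0.126, 160) rv [0. 0. 0.] cm [0.  0.  5.4] rows 1.3
```

arm_command(
  deltas=[
    [0, 0, 0, 0, 0, -1.5, 1],
    [0, 0, 0, 0, 0, -3, 1],
    [0, 0, 0, 0, 0, -4.5, 1],
    [0, 0, 0, 0, 0, -6, 1],
    [0, 0, 0, 0, 0, -6, 1],
    [0, 0, 0, 0, 0, -6, 1],
  ],
)

```text
time_s: 14.48
tcp_pos: [0.6618, 0.1063, 0.1777]
ee_rot: [[-0.545, -0.838, 0.0], [-0.838, 0.545, 0.001], [-0.001, 0.0, -1.0]]
wrist_force: [-0.4, -0.4, -2.0]
gripper_width: 0.099
gripper_force: 30.0
```

arm_command(
  deltas=[
    [0, 0, -0.02, -1.5, 2, 0, 1],
    [0, 0, -0.05, -4, 5.5, 0, 1],
    [0, 0, -0.09, -6.5, 9, 0, 1],
    [0, 0, -0.13, -9, 12.5, 0, 1],
    [0, 0, -0.17, -11.5, 16, 0, 1],
    [0, 0, -0.2, -14, 19, 0, 1],
    [0, 0, -0.22, -15.6, 21.5, 0, 1],
    [0, 0, -0.227, -16.3, 22.4, 0, 1],
  ],
)

```text
time_s: 15.15
tcp_pos: [0.5599, 0.3688, 0.1756]
ee_rot: [[-0.337, -0.941, -0.003], [-0.941, 0.337, -0.001], [0.002, 0.002, -1.0]]
wrist_force: [0.0, -0.2, -1.8]
gripper_width: 0.103
gripper_force: 30.0
```

arm_command(
  deltas=[
    [0, 0, 0, 0, 0, 0, 1],
    [0, 0, 0, 0, 0, 0, 1],
    [0, 0, 0, 0, 0, 0, 1],
  ],
)

```text
time_s: 15.4
tcp_pos: [0.5626, 0.3637, 0.1769]
ee_rot: [[-0.343, -0.939, -0.002], [-0.939, 0.343, -0.002], [0.002, 0.001, -1.0]]
wrist_force: [-0.2, 0.0, -2.3]
gripper_width: 0.105
gripper_force: 30.0
```

```bash
python3 - <<'E'
from ch import *
snap('scene','scene4');snap('side','side4')
s=sense();print(s['gripper_width'],s['gripper_force'],s['wrist_force']);chain([])
# what moved: chamfer check of b..e
I=dict(b=(.6244,-.1513,-43.1),c=(.4584,.1379,35.8),d=(.4522,-.1407,38.9),e=(.4658,-.0091,29.5))
for k,q in I.items():
    for f in('side4',):
        x,c=fitcup(k,np.r_[q[:2],np.radians(q[2])],[f]);print(k,x[:2].round(4),np.degrees(x[2]).round(1),round(c,2))
E
```

```text
0.10146894642703747 29.970107367262244 [ 0.49719585  0.23609985 -3.00023797]
now [0.5631 0.3634 0.1776] yaw_y 159.9
b [ 0.6236 -0.1516] -45.1 0.91
c [0.456  0.1337] 38.2 0.76
d [ 0.4501 -0.1414] 37.1 1.0
e [ 0.4585 -0.0124] 12.0 1.09
```

arm_command(
  deltas=[
    [0, 0, 0, 0, 0, 1.5, 1],
    [0, 0, 0, 0, 0, 3, 1],
    [0, 0, 0, 0, 0, 4.2, 1],
    [0, 0, 0, 0, 0, 5, 1],
    [0, 0, 0, 0, 0, 5.3, 1],
    [0, 0, 0, 0, 0, 5.5, 1],
    [0, 0, 0, 0, 0, 5.6, 1],
    [0, 0, 0, 0, 0, 5.6, 1],
  ],
)

```text
time_s: 16.17
tcp_pos: [0.563, 0.3651, 0.1227]
ee_rot: [[-0.342, -0.94, 0.001], [-0.94, 0.342, 0.001], [-0.001, -0.001, -1.0]]
wrist_force: [0.1, -1.1, -1.9]
gripper_width: 0.101
gripper_force: 30.0
```

arm_command(
  deltas=[
    [0, 0, 0, 0, 0, 0.1, 1],
    [0, 0, 0, 0, 0, 0.15, 1],
    [0, 0, 0, 0, 0, 0.15, 1],
    [0, 0, 0, 0, 0, 0.15, 1],
  ],
)

```text
time_s: 16.5
tcp_pos: [0.5632, 0.3654, 0.1219]
ee_rot: [[-0.342, -0.94, 0.002], [-0.94, 0.342, 0.001], [-0.002, -0.001, -1.0]]
wrist_force: [-0.7, 0.6, 3.1]
gripper_width: 0.101
gripper_force: 30.0
```

arm_command(
  deltas=[
    [0, 0, 0, 0, 0, 0, 0.4],
    [0, 0, 0, 0, 0, 0, 0.2],
    [0, 0, 0, 0, 0, 0, 0.2],
    [0, 0, 0, 0, 0, 0, 0.2],
    [0, 0, 0, 0, 0, 0, 0.2],
    [0, 0, 0, 0, 0, 0, 0.2],
  ],
)

```text
time_s: 17.0
tcp_pos: [0.5626, 0.3649, 0.1205]
ee_rot: [[-0.342, -0.94, -0.0], [-0.94, 0.342, -0.0], [0.0, 0.0, -1.0]]
wrist_force: [-0.9, 0.0, -0.7]
gripper_width: 0.379
gripper_force: 0.0
```

arm_command(
  deltas=[
    [0, 0, 0, 0, 0, -2, 0.2],
    [0, 0, 0, 0, 0, -5, 0.2],
    [0, 0, 0, 0, 0, -9, 0.2],
    [0, 0, 0, 0, 0, -13, 0.2],
    [0, 0, 0, 0, 0, -17, 0.2],
    [0, 0, 0, 0, 0, -18, 0.2],
  ],
)

```text
time_s: 17.5
tcp_pos: [0.5649, 0.3659, 0.3096]
ee_rot: [[-0.341, -0.94, 0.012], [-0.94, 0.341, 0.008], [-0.011, -0.008, -1.0]]
wrist_force: [0.6, -0.0, 0.8]
gripper_width: 0.397
gripper_force: 0.0
```

```bash
python3 - <<'E'
from h import *
chain([(.68,.0,.3,140),(.713,-.085,.26,137)],(.563,.365,.30),160)
chain([])
E
```

```text
(0.68, 0.0, 0.3, 140) rv [0.    0.    0.349] cm [ 30.3  -23.48   0.  ] rows 9.2
(0.713, -0.085, 0.26, 137) rv [0.    0.    0.052] cm [ 4.39 -7.99  4.  ] rows 2.4
now [0.5649 0.3659 0.3096] yaw_y 160.0
```

arm_command(
  deltas=[
    [0, 0, 0.3, 30, -23.5, 1, 0.2],
    [0, 0, 0.3, 30, -23.5, 1, 0.2],
    [0, 0, 0.3, 30, -23.5, 1, 0.2],
    [0, 0, 0.3, 30, -23.5, 1, 0.2],
    [0, 0, 0.3, 30, -23.5, 1, 0.2],
    [0, 0, 0.3, 30, -23.5, 1, 0.2],
    [0, 0, 0.3, 30, -23.5, 1, 0.2],
    [0, 0, 0.3, 30, -23.5, 1, 0.2],
  ],
)

```text
time_s: 18.17
tcp_pos: [0.6663, 0.0462, 0.292]
ee_rot: [[-0.604, -0.797, 0.0], [-0.797, 0.604, 0.0], [-0.0, -0.0, -1.0]]
wrist_force: [1.1, 0.9, -0.4]
gripper_width: 0.396
gripper_force: 0.0
```

```bash
python3 - <<'E'
from h import *
chain([(.71,-.13,.26,137)])
E
```

```text
now [0.6663 0.0462 0.292 ] yaw_y 142.8
(0.71, -0.13, 0.26, 137) rv [-0.     0.     0.102] cm [ 11.4  -14.13   3.19] rows 4.4
```

arm_command(
  deltas=[
    [0, 0, 0.102, 11.4, -14.1, 3.2, 0],
    [0, 0, 0.102, 11.4, -14.1, 3.2, 0],
    [0, 0, 0.102, 11.4, -14.1, 3.2, 0],
    [0, 0, 0.102, 11.4, -14.1, 3.2, 0],
    [0, 0, 0.102, 11.4, -14.1, 3.2, 0],
    [0, 0, 0.102, 11.4, -14.1, 3.2, 0],
    [0, 0, 0.102, 11.4, -14.1, 3.2, 0],
    [0, 0, 0.102, 11.4, -14.1, 3.2, 0],
  ],
)

```text
time_s: 18.83
tcp_pos: [0.7096, -0.1271, 0.2601]
ee_rot: [[-0.682, -0.731, 0.0], [-0.731, 0.682, 0.0], [-0.0, -0.0, -1.0]]
wrist_force: [-0.0, 1.1, 0.5]
gripper_width: 0.494
gripper_force: 0.0
```

```bash
python3 - <<'E'
from ch import *
for n in('wrist','scene','side'):snap(n,n+'5')
q=np.array([.6244,-.1505,np.radians(-43)])
for v in(['wrist5'],['side5'],['wrist5','side5']):
    x,f=fitcup('b',q,v);print(v,x[:2].round(4),np.degrees(x[2]).round(1),round(f,2))
x0=x
for v in(['scene5'],['side5'],['scene5','side5']):
    x,f=fitcup('a',np.array([.507,.3854,-.35]),v);print('a',v,x[:2].round(4),np.degrees(x[2]).round(1),round(f,2))
x,f=fitcup('c',np.array([.457,.136,.65]),['scene5','side5']);print('c',x.round(4),f)
s=x0[:2]+.051*np.array([np.cos(x0[2]),np.sin(x0[2])]);Y=np.degrees(x0[2])+180
chain([(*s,.19,Y),(*s,.118,Y)])
E
```

```text
['wrist5'] [ 0.6265 -0.1505] -43.4 1.01
['side5'] [ 0.6247 -0.1515] -52.1 0.96
['wrist5', 'side5'] [ 0.6264 -0.1505] -43.8 1.02
a ['scene5'] [0.5078 0.3855] -14.9 0.97
a ['side5'] [0.5073 0.3854] -33.9 0.68
a ['scene5', 'side5'] [0.5075 0.3857] -19.5 0.87
c [0.4601 0.1361 0.6803] 0.9991827011108398
now [ 0.7096 -0.1262  0.2608] yaw_y 137.1
(np.float64(0.6632185514829079), np.float64(-0.18580148384538295), 0.19, np.float64(136.22949298769103)) rv [-0.001  0.001  0.015] cm [ 7.54 -0.66  7.07] rows 2.5
(np.float64(0.6632185514829079), np.float64(-0.18580148384538295), 0.118, np.float64(136.22949298769103)) rv [0. 0. 0.] cm [0.  0.  7.2] rows 1.7
```

arm_command(
  deltas=[
    [0, 0, 0.015, 7.5, -0.7, 5, 0],
    [0, 0, 0.015, 7.5, -0.7, 7, 0],
    [0, 0, 0.015, 7.5, -0.7, 7, 0],
    [0, 0, 0.015, 7.5, -0.7, 7, 0],
    [0, 0, 0.015, 7.5, -0.7, 9, 0],
    [0, 0, 0.015, 7.5, -0.7, 12, 0],
    [0, 0, 0.015, 7.5, -0.7, 14.3, 0.3],
    [0, 0, 0.015, 7.5, -0.7, 14.3, 1],
  ],
)

```text
time_s: 19.65
tcp_pos: [0.6614, -0.1854, 0.1126]
ee_rot: [[-0.693, -0.721, -0.008], [-0.721, 0.693, 0.002], [0.004, 0.007, -1.0]]
wrist_force: [-0.3, 0.6, -1.1]
gripper_width: 0.424
gripper_force: 0.0
```

arm_command(
  deltas=[
    [0, 0, 0, 0, 0, 0, 1],
    [0, 0, 0, 0, 0, 0, 1],
    [0, 0, 0, 0, 0, 0, 1],
    [0, 0, 0, 0, 0, 0, 1],
    [0, 0, 0, 0, 0, 0, 1],
    [0, 0, 0, 0, 0, 0, 1],
    [0, 0, 0, 0, 0, 0, 1],
    [0, 0, 0, 0, 0, 0, 1],
  ],
)

```text
time_s: 20.32
tcp_pos: [0.6639, -0.1871, 0.1193]
ee_rot: [[-0.693, -0.721, 0.002], [-0.721, 0.693, 0.0], [-0.001, -0.001, -1.0]]
wrist_force: [-0.7, 2.6, 6.1]
gripper_width: 0.106
gripper_force: 29.9
```

```bash
python3 - <<'E'
from h import *
s=sense();print(s['gripper_width'],s['gripper_force'],s['wrist_force']);p=s['tcp_pos']
f=np.radians(-92);t=np.array([.5075,.3857])+.051*np.array([np.cos(f),np.sin(f)]);print(t)
chain([(p[0],p[1],.29,136.2),(.62,.10,.29,112),(t[0],t[1],.29,88),(t[0],t[1],.13,88)])
E
```

```text
0.10563723444060143 29.916154064121656 [-0.67570718  2.64000256  6.12036803]
[0.50572013 0.33473107]
now [ 0.6639 -0.1871  0.1193] yaw_y 136.1
(np.float64(0.6639451339081878), np.float64(-0.18708520939391557), 0.29, 136.2) rv [-0.001  0.001 -0.001] cm [ -0.03  -0.02 -17.07] rows 4.1
(0.62, 0.1, 0.29, 112) rv [0.    0.    0.422] cm [-17.68  23.04   0.  ] rows 7.0
(np.float64(0.5057201256681724), np.float64(0.3347310678220261), 0.29, 88) rv [0.    0.    0.419] cm [ 1.8  26.04  0.  ] rows 6.3
(np.float64(0.5057201256681724), np.float64(0.3347310678220261), 0.13, 88) rv [0. 0. 0.] cm [ 0.  0. 16.] rows 3.8
```

arm_command(
  deltas=[
    [0, 0, 0, 0, 0, -2, 1],
    [0, 0, 0, 0, 0, -5, 1],
    [0, 0, 0, 0, 0, -8, 1],
    [0, 0, 0, 0, 0, -11, 1],
    [0, 0, 0, 0, 0, -14, 1],
    [0, 0, 0, 0, 0, -16.5, 1],
    [0, 0, 0, 0, 0, -17, 1],
    [0, 0, 0, 0, 0, -17, 1],
  ],
)

```text
time_s: 20.98
tcp_pos: [0.6643, -0.1877, 0.2897]
ee_rot: [[-0.693, -0.721, 0.006], [-0.721, 0.693, -0.0], [-0.004, -0.004, -1.0]]
wrist_force: [-0.7, -0.1, -1.5]
gripper_width: 0.097
gripper_force: 30.0
```

arm_command(
  deltas=[
    [0, 0, 0.05, -2, 2.5, 0, 1],
    [0, 0, 0.11, -4.5, 6, 0, 1],
    [0, 0, 0.17, -7, 9.5, 0, 1],
    [0, 0, 0.23, -9.5, 13, 0, 1],
    [0, 0, 0.29, -12, 16, 0, 1],
    [0, 0, 0.35, -14.5, 19, 0, 1],
    [0, 0, 0.39, -16.5, 21.5, 0, 1],
    [0, 0, 0.422, -17.7, 23, 0, 1],
  ],
)

```text
time_s: 21.65
tcp_pos: [0.6187, 0.1028, 0.2842]
ee_rot: [[-0.927, -0.374, -0.004], [-0.374, 0.927, -0.0], [0.004, 0.001, -1.0]]
wrist_force: [-0.0, 0.0, -1.5]
gripper_width: 0.102
gripper_force: 30.0
```

arm_command(
  deltas=[
    [0, 0, 0.05, 0.2, 3, 0, 1],
    [0, 0, 0.11, 0.5, 7, 0, 1],
    [0, 0, 0.17, 0.8, 11, 0, 1],
    [0, 0, 0.23, 1, 15, 0, 1],
    [0, 0, 0.29, 1.3, 19, 0, 1],
    [0, 0, 0.35, 1.5, 22.5, 0, 1],
    [0, 0, 0.4, 1.7, 25, 0, 1],
    [0, 0, 0.419, 1.8, 26, 0, 1],
  ],
)

```text
time_s: 22.32
tcp_pos: [0.504, 0.3365, 0.2841]
ee_rot: [[-0.999, 0.035, -0.004], [0.035, 0.999, -0.002], [0.004, -0.002, -1.0]]
wrist_force: [-0.1, -0.4, -1.0]
gripper_width: 0.101
gripper_force: 30.0
```

arm_command(
  deltas=[
    [0, 0, 0, 0, 0, 0, 1],
    [0, 0, 0, 0, 0, 0, 1],
    [0, 0, 0, 0, 0, 0, 1],
    [0, 0, 0, 0, 0, 0, 1],
  ],
)

```text
time_s: 22.65
tcp_pos: [0.5069, 0.3328, 0.2862]
ee_rot: [[-0.999, 0.037, -0.001], [0.037, 0.999, -0.001], [0.001, -0.001, -1.0]]
wrist_force: [-0.4, -0.9, -1.1]
gripper_width: 0.099
gripper_force: 30.0
```

```bash
python3 - <<'E'
from ch import *
for n in('wrist','scene','side'):snap(n,n+'6')
print(sense()['wrist_force'],sense()['gripper_width'])
x,f=fitcup('a',np.array([.507,.3854,-.35]),['scene6','side6']);print('a',x.round(4),round(f,2))
t=np.array([.5075,.3857])+.051*np.array([np.cos(np.radians(-92)),np.sin(np.radians(-92))])
chain([(*t,.2,88),(*t,.127,88)])
E
```

```text
[-0.77974109  0.12720375 -1.7900453 ] 0.09907041878217998
a [ 0.5062  0.3851 -0.4851] 1.31
now [0.507  0.3331 0.2869] yaw_y 87.8
(np.float64(0.5057201256681724), np.float64(0.3347310678220261), 0.2, 88) rv [-0.    -0.    -0.003] cm [0.14 0.16 8.69] rows 2.1
(np.float64(0.5057201256681724), np.float64(0.3347310678220261), 0.127, 88) rv [0. 0. 0.] cm [0.  0.  7.3] rows 1.8
```

arm_command(
  deltas=[
    [0, 0, 0, 0.15, 0.15, 3, 1],
    [0, 0, 0, 0.15, 0.15, 6, 1],
    [0, 0, 0, 0.15, 0.15, 8, 1],
    [0, 0, 0, 0.15, 0.15, 9, 1],
    [0, 0, 0, 0.15, 0.15, 9.8, 1],
    [0, 0, 0, 0.15, 0.15, 10.6, 1],
    [0, 0, 0, 0.15, 0.15, 11.4, 1],
    [0, 0, 0, 0.15, 0.15, 11.8, 1],
  ],
)

```text
time_s: 23.47
tcp_pos: [0.5053, 0.3356, 0.1687]
ee_rot: [[-0.999, 0.036, 0.0], [0.036, 0.999, 0.0], [-0.0, 0.0, -1.0]]
wrist_force: [0.3, 0.4, -1.9]
gripper_width: 0.101
gripper_force: 30.0
```

```bash
python3 - <<'E'
from ch import *
print(sense()['wrist_force'],sense()['gripper_width']);chain([(.5057,.3347,.1275,88)])
E
```

```text
[ 0.27627146  0.36630313 -1.88532455] 0.10130544195119624
now [0.5053 0.3356 0.1687] yaw_y 87.9
(0.5057, 0.3347, 0.1275, 88) rv [ 0.     0.    -0.001] cm [-0.04 -0.09  4.12] rows 1.0
```

No contact: entered the mouth. Continue down and release.

arm_command(
  deltas=[
    [0, 0, 0, 0, 0, 1, 1],
    [0, 0, 0, 0, 0, 2, 1],
    [0, 0, 0, 0, 0, 3, 1],
    [0, 0, 0, 0, 0, 3.7, 1],
    [0, 0, 0, 0, 0, 4, 1],
    [0, 0, 0, 0, 0, 4.15, 1],
    [0, 0, 0, 0, 0, 4.25, 1],
    [0, 0, 0, 0, 0, 4.25, 1],
  ],
)

```text
time_s: 24.13
tcp_pos: [0.5054, 0.3357, 0.1267]
ee_rot: [[-0.999, 0.036, 0.001], [0.036, 0.999, 0.0], [-0.001, 0.0, -1.0]]
wrist_force: [-0.2, 0.5, -1.0]
gripper_width: 0.104
gripper_force: 30.0
```

```bash
python3 - <<'E'
from ch import *
print(sense()['wrist_force'],sense()['gripper_width']);chain([])
E
```

```text
[-0.15524448  0.509236   -1.02523073] 0.10412939516553939
now [0.5054 0.3357 0.1267] yaw_y 87.9
```

arm_command(
  deltas=[
    [0, 0, 0, 0, 0, 0.15, 1],
    [0, 0, 0, 0, 0, 0.15, 1],
    [0, 0, 0, 0, 0, 0.15, 0.5],
    [0, 0, 0, 0, 0, 0.1, 0.2],
    [0, 0, 0, 0, 0, 0.1, 0.2],
    [0, 0, 0, 0, 0, 0.1, 0.2],
    [0, 0, 0, 0, 0, 0.1, 0.2],
    [0, 0, 0, 0, 0, 0.1, 0.2],
  ],
)

```text
time_s: 24.8
tcp_pos: [0.5052, 0.3355, 0.1253]
ee_rot: [[-0.999, 0.036, -0.0], [0.036, 0.999, -0.0], [0.0, -0.0, -1.0]]
wrist_force: [-0.1, -0.1, -1.1]
gripper_width: 0.386
gripper_force: 0.0
```

arm_command(
  deltas=[
    [0, 0, 0, 0, 0, -2, 0.2],
    [0, 0, 0, 0, 0, -5, 0.2],
    [0, 0, 0, 0, 0, -9, 0.2],
    [0, 0, 0, 0, 0, -13, 0.2],
    [0, 0, 0, 0, 0, -16, 0.2],
    [0, 0, 0, 0, 0, -16, 0.2],
  ],
)

```text
time_s: 25.3
tcp_pos: [0.5078, 0.3373, 0.294]
ee_rot: [[-0.999, 0.035, 0.012], [0.035, 0.999, 0.009], [-0.012, 0.01, -1.0]]
wrist_force: [0.5, 0.2, 2.4]
gripper_width: 0.401
gripper_force: 0.0
```

```bash
python3 - <<'E'
from ch import *
chain([(.49,.29,.28,133),(.47,.25,.27,175),(.451,.218,.26,217)])
E
```

```text
now [0.5078 0.3373 0.294 ] yaw_y 88.0
(0.49, 0.29, 0.28, 133) rv [ 0.005  0.015 -0.786] cm [ 1.63 -4.8   1.33] rows 6.3
(0.47, 0.25, 0.27, 175) rv [ 0.     0.    -0.733] cm [ 4.19 -1.56  1.  ] rows 5.9
(0.451, 0.218, 0.26, 217) rv [ 0.     0.    -0.733] cm [3.35 1.61 1.  ] rows 5.9
```

arm_command(
  deltas=[
    [0, 0, -0.786, 1.6, -4.8, 1, 0],
    [0, 0, -0.786, 1.6, -4.8, 1, 0],
    [0, 0, -0.786, 1.6, -4.8, 1, 0],
    [0, 0, -0.786, 1.6, -4.8, 1, 0],
    [0, 0, -0.786, 1.6, -4.8, 1, 0],
    [0, 0, -0.786, 1.6, -4.8, 1, 0],
    [0, 0, -0.786, 1.6, -4.8, 1, 0],
  ],
)

```text
time_s: 25.88
tcp_pos: [0.4873, 0.288, 0.2751]
ee_rot: [[-0.729, -0.685, -0.0], [-0.685, 0.729, -0.0], [0.0, 0.0, -1.0]]
wrist_force: [0.5, -0.3, -0.4]
gripper_width: 0.5
gripper_force: 0.0
```

arm_command(
  deltas=[
    [0, 0, -0.733, 4.2, -1.6, 1, 0],
    [0, 0, -0.733, 4.2, -1.6, 1, 0],
    [0, 0, -0.733, 4.2, -1.6, 1, 0],
    [0, 0, -0.733, 4.2, -1.6, 1, 0],
    [0, 0, -0.733, 4.2, -1.6, 1, 0],
    [0, 0, -0.733, 4.2, -1.6, 1, 0],
    [0, 0, -0.733, 4.2, -1.6, 1, 0],
  ],
)

```text
time_s: 26.47
tcp_pos: [0.4675, 0.2477, 0.2652]
ee_rot: [[-0.086, -0.996, -0.0], [-0.996, 0.086, -0.0], [0.0, 0.0, -1.0]]
wrist_force: [-0.7, -0.6, -0.4]
gripper_width: 0.501
gripper_force: 0.0
```

arm_command(
  deltas=[
    [0, 0, -0.733, 3.4, 1.6, 1, 0],
    [0, 0, -0.733, 3.4, 1.6, 1, 0],
    [0, 0, -0.733, 3.4, 1.6, 1, 0],
    [0, 0, -0.733, 3.4, 1.6, 1, 0],
    [0, 0, -0.733, 3.4, 1.6, 1, 0],
    [0, 0, -0.733, 3.4, 1.6, 1, 0],
    [0, 0, -0.733, 3.4, 1.6, 1, 0],
    [0, 0, -0.733, 3.4, 1.6, 1, 0],
  ],
)

```text
time_s: 27.13
tcp_pos: [0.4486, 0.2153, 0.2553]
ee_rot: [[0.597, -0.802, -0.0], [-0.802, -0.597, -0.0], [-0.0, 0.0, -1.0]]
wrist_force: [-0.5, -0.2, -0.2]
gripper_width: 0.501
gripper_force: 0.0
```

```bash
python3 - <<'E'
from ch import *
for n in('wrist','scene','side'):snap(n,n+'7')
q=np.array([.459,.1365,.65])
for v in(['wrist7'],['side7'],['scene7'],['wrist7','side7']):
    x,f=fitcup('c',q,v);print(v,x[:2].round(4),np.degrees(x[2]).round(1),round(f,2))
for k in'ab':
    x1,f=fitcup(k,np.array([.507,.3854,dict(a=-.35,b=-1.605)[k]]),['scene7','side7']);print(k,x1.round(4),round(f,2))
s=x[:2]+.0425*np.array([np.cos(x[2]),np.sin(x[2])]);Y=np.degrees(x[2])+180
chain([(*s,.19,Y),(*s,.118,Y)])
im=np.hstack([cv2.imread('pics/wrist7.png')[:260,:400],cv2.imread('pics/scene7.png')[200:410,300:460].repeat(2,0).repeat(2,1)[:260]])
cv2.imwrite('pics/v7.png',im)
E
```

```text
['wrist7'] [0.4559 0.1383] 32.6 0.81
['side7'] [0.4566 0.1338] 37.7 0.72
['scene7'] [0.4591 0.1387] 34.9 1.04
['wrist7', 'side7'] [0.4574 0.1366] 35.5 0.85
a [ 0.5103  0.3844 -0.3369] 1.09
b [ 0.5151  0.3836 -1.6258] 1.22
now [0.4486 0.2154 0.2554] yaw_y -143.2
(np.float64(0.4920257154088551), np.float64(0.1612599806929681), 0.19, np.float64(215.5074638574465)) rv [0.    0.    0.023] cm [ 6.93 -0.23  6.54] rows 2.3
(np.float64(0.4920257154088551), np.float64(0.1612599806929681), 0.118, np.float64(215.5074638574465)) rv [0. 0. 0.] cm [0.  0.  7.2] rows 1.7
```

View pics/v7.png

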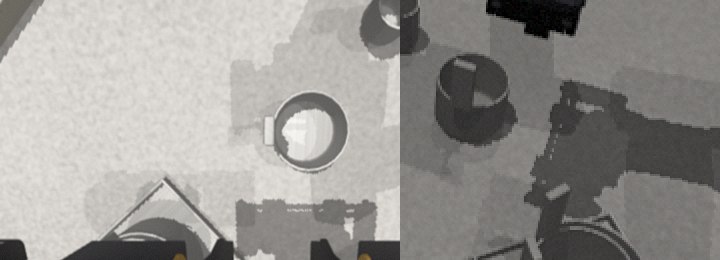

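arm_command(
  deltas=[
    [0, 0, 0.015, 6.9, -0.2, 5, 0],
    [0, 0, 0.015, 6.9, -0.2, 6.5, 0],
    [0, 0, 0.015, 6.9, -0.2, 6.5, 0],
    [0, 0, 0.015, 6.9, -0.2, 6.5, 0],
    [0, 0, 0.015, 6.9, -0.2, 9, 0],
    [0, 0, 0.015, 6.9, -0.2, 12, 0],
    [0, 0, 0.015, 6.9, -0.2, 13.7, 0.3],
    [0, 0, 0.015, 6.9, -0.2, 13.7, 1],
  ],
)

```text
time_s: 27.95
tcp_pos: [0.4899, 0.1612, 0.1162]
ee_rot: [[0.589, -0.808, -0.005], [-0.808, -0.589, -0.003], [-0.001, 0.006, -1.0]]
wrist_force: [-0.8, -1.3, 0.2]
gripper_width: 0.419
gripper_force: 0.0
```

arm_command(
  deltas=[
    [0, 0, 0, 0, 0, 0, 1],
    [0, 0, 0, 0, 0, 0, 1],
    [0, 0, 0, 0, 0, 0, 1],
    [0, 0, 0, 0, 0, 0, 1],
    [0, 0, 0, 0, 0, 0, 1],
    [0, 0, 0, 0, 0, 0, 1],
    [0, 0, 0, 0, 0, 0, 1],
    [0, 0, 0, 0, 0, 0, 1],
  ],
)

```text
time_s: 28.62
tcp_pos: [0.492, 0.1617, 0.1201]
ee_rot: [[0.589, -0.808, 0.001], [-0.808, -0.589, 0.001], [0.0, -0.002, -1.0]]
wrist_force: [-1.9, -0.2, 5.3]
gripper_width: 0.101
gripper_force: 30.0
```

```bash
python3 - <<'E'
from h import *
s=sense();print(s['gripper_width'],s['gripper_force'],s['wrist_force']);p=s['tcp_pos']
f=np.radians(52);t=np.array([.507,.386])+.0425*np.array([np.cos(f),np.sin(f)]);print(t)
chain([(p[0],p[1],.285,216),(t[0],t[1],.285,232),(t[0],t[1],.13,232)])
E
```

```text
0.10107354500625511 29.950076194654685 [-1.93882411 -0.20927737  5.30481878]
[0.53316561 0.41949046]
now [0.492  0.1617 0.1201] yaw_y -143.9
(np.float64(0.49202600098861016), np.float64(0.16172974659159264), 0.285, 216) rv [-0.002 -0.     0.002] cm [  0.    -0.03 -16.49] rows 4.0
(np.float64(0.5331656127013404), np.float64(0.4194904570282857), 0.285, 232) rv [ 0.     0.    -0.279] cm [-18.44 -18.48   0.  ] rows 6.3
(np.float64(0.5331656127013404), np.float64(0.4194904570282857), 0.13, 232) rv [0. 0. 0.] cm [ 0.   0.  15.5] rows 3.7
```

arm_command(
  deltas=[
    [0, 0, 0, 0, 0, -2, 1],
    [0, 0, 0, 0, 0, -5, 1],
    [0, 0, 0, 0, 0, -8, 1],
    [0, 0, 0, 0, 0, -11, 1],
    [0, 0, 0, 0, 0, -14, 1],
    [0, 0, 0, 0, 0, -16, 1],
    [0, 0, 0, 0, 0, -16.5, 1],
    [0, 0, 0, 0, 0, -16.5, 1],
  ],
)

```text
time_s: 29.28
tcp_pos: [0.4921, 0.1618, 0.285]
ee_rot: [[0.589, -0.808, 0.003], [-0.808, -0.589, 0.003], [-0.0, -0.004, -1.0]]
wrist_force: [0.6, 0.2, -1.5]
gripper_width: 0.101
gripper_force: 30.0
```

arm_command(
  deltas=[
    [0, 0, -0.03, -2, -2, 0, 1],
    [0, 0, -0.07, -4.5, -4.5, 0, 1],
    [0, 0, -0.11, -7.2, -7.2, 0, 1],
    [0, 0, -0.15, -10, -10, 0, 1],
    [0, 0, -0.19, -12.8, -12.8, 0, 1],
    [0, 0, -0.23, -15.5, -15.5, 0, 1],
    [0, 0, -0.26, -17.5, -17.5, 0, 1],
    [0, 0, -0.279, -18.4, -18.5, 0, 1],
  ],
)

```text
time_s: 29.95
tcp_pos: [0.532, 0.4223, 0.2788]
ee_rot: [[0.791, -0.612, -0.004], [-0.612, -0.791, -0.003], [-0.001, 0.005, -1.0]]
wrist_force: [0.0, -0.1, -1.9]
gripper_width: 0.103
gripper_force: 30.0
```

arm_command(
  deltas=[
    [0, 0, 0, 0, 0, 0, 1],
    [0, 0, 0, 0, 0, 0, 1],
    [0, 0, 0, 0, 0, 0, 1],
    [0, 0, 0, 0, 0, 0, 1],
  ],
)

```text
time_s: 30.28
tcp_pos: [0.5326, 0.4179, 0.2829]
ee_rot: [[0.788, -0.615, -0.001], [-0.615, -0.788, -0.001], [-0.0, 0.002, -1.0]]
wrist_force: [-0.5, -0.6, -1.3]
gripper_width: 0.101
gripper_force: 30.0
```

```bash
python3 - <<'E'
from ch import *
for n in('wrist','scene','side'):snap(n,n+'8')
print(sense()['wrist_force'],sense()['gripper_width'])
t=[.5332,.4195]
chain([(*t,.2,232),(*t,.1315,232)])
im=np.hstack([cv2.resize(cv2.imread('pics/scene8.png')[200:410,300:460],(400,525)),cv2.resize(cv2.imread('pics/side8.png')[60:218,130:250],(400,525))])
cv2.imwrite('pics/v8.png',im)
E
```

```text
[-0.30572259 -0.68563301 -0.57262035] 0.10092144063723543
now [0.5329 0.4181 0.2839] yaw_y -128.0
(0.5332, 0.4195, 0.2, 232) rv [-0.  0.  0.] cm [-0.06 -0.13  8.39] rows 2.0
(0.5332, 0.4195, 0.1315, 232) rv [0. 0. 0.] cm [0.   0.   6.85] rows 1.6
```

View pics/v8.png

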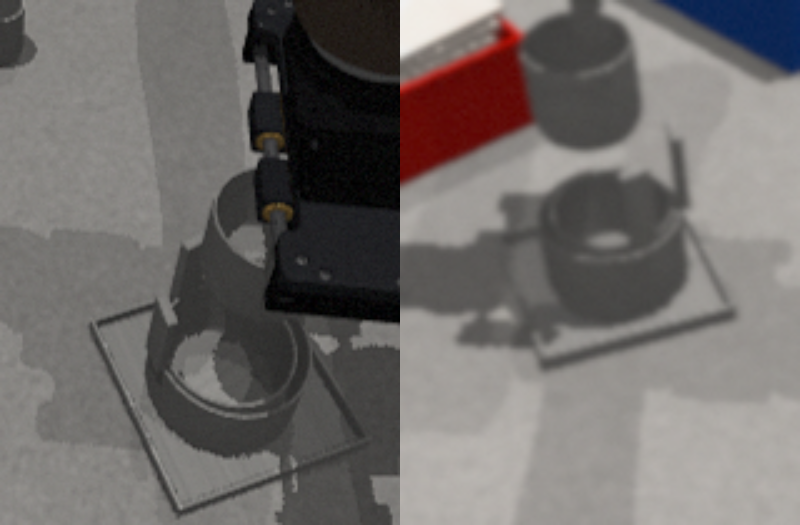

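arm_command(
  deltas=[
    [0, 0, 0, 0, -0.15, 3, 1],
    [0, 0, 0, 0, -0.15, 6, 1],
    [0, 0, 0, 0, -0.15, 7.5, 1],
    [0, 0, 0, 0, -0.15, 8.5, 1],
    [0, 0, 0, 0, -0.15, 9.3, 1],
    [0, 0, 0, 0, -0.15, 10.1, 1],
    [0, 0, 0, 0, -0.15, 11, 1],
    [0, 0, 0, 0, -0.15, 11.4, 1],
  ],
)

```text
time_s: 31.1
tcp_pos: [0.5339, 0.4202, 0.1691]
ee_rot: [[0.789, -0.615, 0.0], [-0.615, -0.789, 0.0], [0.0, -0.0, -1.0]]
wrist_force: [1.2, -0.3, -1.0]
gripper_width: 0.1
gripper_force: 30.0
```

```bash
python3 - <<'E'
from ch import *
print(sense()['wrist_force'],sense()['moment'],sense()['gripper_width']);chain([(.5332,.4195,.1315,232)])
E
```

```text
[ 1.18421689 -0.26362705 -1.00420689] [-0.13170173 -0.29872055  0.03400972] 0.10013444104678994
now [0.5339 0.4202 0.1691] yaw_y -127.9
(0.5332, 0.4195, 0.1315, 232) rv [-0.    -0.     0.001] cm [-0.02  0.1   3.76] rows 0.9
```

arm_command(
  deltas=[
    [0, 0, 0, 0, 0.05, 1, 1],
    [0, 0, 0, 0, 0.05, 2, 1],
    [0, 0, 0, 0, 0.05, 2.8, 1],
    [0, 0, 0, 0, 0.05, 3.4, 1],
    [0, 0, 0, 0, 0.05, 3.7, 1],
    [0, 0, 0, 0, 0.05, 3.9, 1],
    [0, 0, 0, 0, 0.05, 3.9, 1],
    [0, 0, 0, 0, 0.05, 3.9, 1],
  ],
)

```text
time_s: 31.77
tcp_pos: [0.5334, 0.4199, 0.1311]
ee_rot: [[0.789, -0.614, 0.0], [-0.614, -0.789, -0.0], [0.0, -0.0, -1.0]]
wrist_force: [-0.8, -1.0, 2.9]
gripper_width: 0.101
gripper_force: 30.0
```

```bash
python3 - <<'E'
from ch import *
print(sense()['wrist_force'],sense()['moment'],sense()['gripper_width']);chain([])
E
```

```text
[-0.80647999 -1.01406979  2.85869137] [-0.40968605  0.28163942  0.00971733] 0.10102994120382425
now [0.5334 0.4199 0.1311] yaw_y -127.9
```

arm_command(
  deltas=[
    [0, 0, 0, 0, 0, 0, 0.4],
    [0, 0, 0, 0, 0, 0, 0.2],
    [0, 0, 0, 0, 0, 0, 0.2],
    [0, 0, 0, 0, 0, 0, 0.2],
    [0, 0, 0, 0, 0, 0, 0.2],
    [0, 0, 0, 0, 0, -3, 0.2],
    [0, 0, 0, 0, 0, -7, 0.2],
    [0, 0, 0, 0, 0, -11, 0.2],
  ],
)

```text
time_s: 32.43
tcp_pos: [0.533, 0.4194, 0.2404]
ee_rot: [[0.789, -0.614, -0.002], [-0.614, -0.789, -0.003], [0.0, 0.003, -1.0]]
wrist_force: [0.4, 1.3, 0.5]
gripper_width: 0.395
gripper_force: 0.0
```

arm_command(
  deltas=[
    [0, 0, 0, 0, 0, -4, 0.2],
    [0, 0, 0, 0, 0, -4, 0.2],
    [0, 0, 0, 0, 0, -4, 0.2],
  ],
)

```text
time_s: 32.68
tcp_pos: [0.5342, 0.4208, 0.2843]
ee_rot: [[0.789, -0.614, 0.005], [-0.614, -0.789, 0.006], [0.0, -0.008, -1.0]]
wrist_force: [-0.2, 0.4, -0.8]
gripper_width: 0.401
gripper_force: 0.0
```

```bash
python3 - <<'E'
from ch import *
chain([(.48,.17,.27,225),(.438,-.061,.26,218)])
E
```

```text
now [0.5342 0.4208 0.2843] yaw_y -127.9
(0.48, 0.17, 0.27, 225) rv [-0.008  0.     0.124] cm [11.13 23.13  1.26] rows 6.2
(0.438, -0.061, 0.26, 218) rv [0.    0.    0.122] cm [13.36 19.3   1.  ] rows 5.6
```

arm_command(
  deltas=[
    [0, 0, 0.124, 11.1, 23.1, 1.2, 0],
    [0, 0, 0.124, 11.1, 23.1, 1.2, 0],
    [0, 0, 0.124, 11.1, 23.1, 1.2, 0],
    [0, 0, 0.124, 11.1, 23.1, 1.2, 0],
    [0, 0, 0.124, 11.1, 23.1, 1.2, 0],
    [0, 0, 0.124, 11.1, 23.1, 1.2, 0],
    [0, 0, 0.124, 11.1, 23.1, 1.2, 0],
  ],
)

```text
time_s: 33.27
tcp_pos: [0.4759, 0.1641, 0.2669]
ee_rot: [[0.704, -0.71, -0.005], [-0.71, -0.704, -0.002], [-0.002, 0.005, -1.0]]
wrist_force: [-0.2, -0.4, -0.4]
gripper_width: 0.503
gripper_force: 0.0
```

arm_command(
  deltas=[
    [0, 0, 0.122, 13.4, 19.3, 1, 0],
    [0, 0, 0.122, 13.4, 19.3, 1, 0],
    [0, 0, 0.122, 13.4, 19.3, 1, 0],
    [0, 0, 0.122, 13.4, 19.3, 1, 0],
    [0, 0, 0.122, 13.4, 19.3, 1, 0],
    [0, 0, 0.122, 13.4, 19.3, 1, 0],
    [0, 0, 0.122, 13.4, 19.3, 1, 0],
    [0, 0, 0.122, 13.4, 19.3, 1, 0],
  ],
)

```text
time_s: 33.93
tcp_pos: [0.4364, -0.0629, 0.2574]
ee_rot: [[0.613, -0.79, -0.002], [-0.79, -0.613, 0.0], [-0.001, 0.002, -1.0]]
wrist_force: [-0.1, 0.1, 0.3]
gripper_width: 0.501
gripper_force: 0.0
```

```bash
python3 - <<'E'
from ch import *
for n in('wrist','scene','side'):snap(n,n+'9')
q=np.array([.4535,-.138,.65])
for v in(['wrist9'],['scene9'],['wrist9','scene9']):
    x,f=fitcup('d',q,v);print(v,x[:2].round(4),np.degrees(x[2]).round(1),round(f,2))
xe,f=fitcup('e',np.array([.464,-.01,.5]),['wrist9']);print('e',xe.round(4),f)
s=x[:2]+.034*np.array([np.cos(x[2]),np.sin(x[2])]);Y=np.degrees(x[2])+180
chain([(*s,.19,Y),(*s,.118,Y)])
c=load('wrist9');im=cv2.imread('pics/wrist9.png')
for k,w in(('d',x),('e',xe)):
    for p in proj(c,model(w,*R[k])):
        if max(abs(p))<600:cv2.circle(im,tuple(int(t) for t in p.round()),0,(0,0,255),-1)
cv2.imwrite('pics/v9.png',np.hstack([cv2.resize(im[:260,:],(560,260)),cv2.resize(cv2.imread('pics/scene9.png')[270:410,320:450],(240,260))]))
E
```

```text
['wrist9'] [ 0.453  -0.1389] 34.1 0.99
['scene9'] [ 0.4559 -0.1333] 4.3 1.47
['wrist9', 'scene9'] [ 0.453  -0.1389] 31.0 1.36
e [ 0.4598 -0.0097  0.1838] 1.2226310968399048
now [ 0.4374 -0.061   0.258 ] yaw_y -142.0
(np.float64(0.4821537601235073), np.float64(-0.12133594043295688), 0.19, np.float64(211.01229201901776)) rv [0.001 0.    0.123] cm [7.51 0.19 6.79] rows 2.4
(np.float64(0.4821537601235073), np.float64(-0.12133594043295688), 0.118, np.float64(211.01229201901776)) rv [0. 0. 0.] cm [0.  0.  7.2] rows 1.7
```

View pics/v9.png

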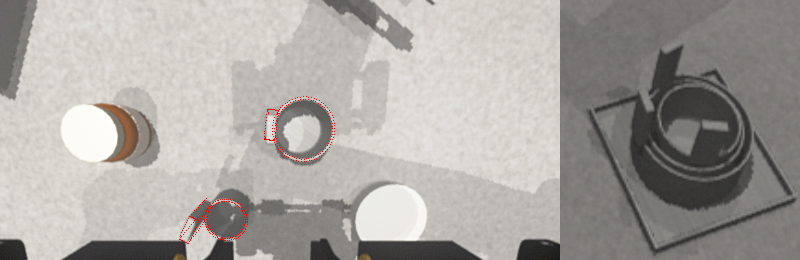

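arm_command(
  deltas=[
    [0, 0, 0.08, 7.4, 0.1, 5, 0],
    [0, 0, 0.08, 7.4, 0.1, 6.8, 0],
    [0, 0, 0.08, 7.4, 0.1, 6.8, 0],
    [0, 0, 0.08, 7.4, 0.1, 6.8, 0],
    [0, 0, 0.08, 7.4, 0.1, 9, 0],
    [0, 0, 0.08, 7.4, 0.1, 12, 0],
    [0, 0, 0.08, 7.4, 0.1, 13.9, 0.3],
    [0, 0, 0.08, 7.4, 0.1, 13.9, 1],
  ],
)

```text
time_s: 34.75
tcp_pos: [0.4796, -0.1193, 0.1164]
ee_rot: [[0.552, -0.834, -0.008], [-0.834, -0.552, 0.0], [-0.005, 0.006, -1.0]]
wrist_force: [-0.3, 1.1, -0.8]
gripper_width: 0.417
gripper_force: 0.0
```

arm_command(
  deltas=[
    [0, 0, 0, 0, 0, 0, 1],
    [0, 0, 0, 0, 0, 0, 1],
    [0, 0, 0, 0, 0, 0, 1],
    [0, 0, 0, 0, 0, 0, 1],
    [0, 0, 0, 0, 0, 0, 1],
    [0, 0, 0, 0, 0, 0, 1],
    [0, 0, 0, 0, 0, 0, 1],
    [0, 0, 0, 0, 0, 0, 1],
  ],
)

```text
time_s: 35.42
tcp_pos: [0.4827, -0.121, 0.121]
ee_rot: [[0.551, -0.834, 0.002], [-0.834, -0.551, -0.001], [0.002, -0.001, -1.0]]
wrist_force: [-1.3, -0.4, 6.0]
gripper_width: 0.099
gripper_force: 29.9
```

```bash
python3 - <<'E'
from h import *
s=sense();print(s['gripper_width'],s['gripper_force'],s['wrist_force']);p=s['tcp_pos']
cc=np.array([.5334,.4199])+.0425*np.array([np.cos(np.radians(232)),np.sin(np.radians(232))]);print('c',cc)
f=np.radians(124);t=cc+.034*np.array([np.cos(f),np.sin(f)]);print(t)
R0=np.array(s['ee_rot']);y0=np.degrees(np.arctan2(R0[1,1],R0[0,1]))%360
chain([(p[0],p[1],.29,y0),(.52,.1,.29,250),(t[0],t[1],.29,304),(t[0],t[1],.135,304)])
E
```

```text
0.0988398539733031 29.87550466132234 [-1.34195395 -0.38056022  5.97996499]
c [0.50723439 0.38640954]
[0.48822183 0.41459682]
now [ 0.4827 -0.121   0.121 ] yaw_y -146.6
(np.float64(0.48273693889882613), np.float64(-0.12102467725438593), 0.29, np.float64(213.444790623225)) rv [-0.001 -0.002 -0.   ] cm [  0.03  -0.02 -16.9 ] rows 4.1
(0.52, 0.1, 0.29, 250) rv [ 0.     0.    -0.638] cm [-16.39 -15.29   0.  ] rows 5.4
(np.float64(0.48822182858065416), np.float64(0.41459682043858576), 0.29, 304) rv [ 0.     0.    -0.942] cm [-13.75 -28.48   0.  ] rows 7.6
(np.float64(0.48822182858065416), np.float64(0.41459682043858576), 0.135, 304) rv [0. 0. 0.] cm [ 0.   0.  15.5] rows 3.7
```

arm_command(
  deltas=[
    [0, 0, 0, 0, 0, -2, 1],
    [0, 0, 0, 0, 0, -5, 1],
    [0, 0, 0, 0, 0, -8, 1],
    [0, 0, 0, 0, 0, -11, 1],
    [0, 0, 0, 0, 0, -14, 1],
    [0, 0, 0, 0, 0, -16.5, 1],
    [0, 0, 0, 0, 0, -17, 1],
    [0, 0, 0, 0, 0, -17, 1],
  ],
)

```text
time_s: 36.08
tcp_pos: [0.4827, -0.1206, 0.2912]
ee_rot: [[0.55, -0.835, 0.005], [-0.835, -0.55, 0.001], [0.002, -0.004, -1.0]]
wrist_force: [-0.5, -0.4, -2.4]
gripper_width: 0.1
gripper_force: 29.9
```

arm_command(
  deltas=[
    [0, 0, -0.07, -2, -2, 0, 1],
    [0, 0, -0.16, -4.5, -4.2, 0, 1],
    [0, 0, -0.26, -7, -6.5, 0, 1],
    [0, 0, -0.36, -9.5, -8.8, 0, 1],
    [0, 0, -0.46, -12, -11.1, 0, 1],
    [0, 0, -0.55, -14.3, -13.3, 0, 1],
    [0, 0, -0.62, -16, -14.9, 0, 1],
    [0, 0, -0.638, -16.4, -15.3, 0, 1],
  ],
)

```text
time_s: 36.75
tcp_pos: [0.519, 0.1034, 0.2866]
ee_rot: [[0.941, -0.338, -0.004], [-0.338, -0.941, -0.001], [-0.004, 0.002, -1.0]]
wrist_force: [0.9, -1.6, -0.3]
gripper_width: 0.103
gripper_force: 29.9
```

arm_command(
  deltas=[
    [0, 0, -0.11, -1.6, -3.3, 0, 1],
    [0, 0, -0.23, -3.4, -7, 0, 1],
    [0, 0, -0.35, -5.2, -10.7, 0, 1],
    [0, 0, -0.47, -7, -14.4, 0, 1],
    [0, 0, -0.59, -8.8, -18.1, 0, 1],
    [0, 0, -0.71, -10.6, -21.8, 0, 1],
    [0, 0, -0.83, -12.3, -25.4, 0, 1],
    [0, 0, -0.942, -13.75, -28.5, 0, 1],
  ],
)

```text
time_s: 37.42
tcp_pos: [0.4868, 0.4168, 0.2869]
ee_rot: [[0.827, 0.563, -0.003], [0.563, -0.827, -0.003], [-0.004, 0.0, -1.0]]
wrist_force: [1.0, -0.2, -0.7]
gripper_width: 0.099
gripper_force: 29.9
```

arm_command(
  deltas=[
    [0, 0, 0, 0, 0, 0, 1],
    [0, 0, 0, 0, 0, 0, 1],
    [0, 0, 0, 0, 0, 0, 1],
    [0, 0, 0, 0, 0, 0, 1],
  ],
)

```text
time_s: 37.75
tcp_pos: [0.488, 0.4138, 0.2887]
ee_rot: [[0.831, 0.557, -0.001], [0.557, -0.831, -0.001], [-0.002, 0.001, -1.0]]
wrist_force: [0.2, -0.8, -1.1]
gripper_width: 0.099
gripper_force: 29.9
```

```bash
python3 - <<'E'
from ch import *
for n in('scene','side'):snap(n,n+'10')
print(sense()['wrist_force'],sense()['gripper_width'])
for k,w in(('a',-20),('b',-92),('c',52)):
    x,f=fitcup(k,np.array([.507,.386,np.radians(w)]),['side10']);print(k,x.round(4),round(f,2))
chain([(.4882,.4146,.2,304),(.4882,.4146,.136,304)])
E
```

```text
[-0.89196019  0.18407395 -1.60101748] 0.1020876361653413
a [ 0.5088  0.3831 -0.3911] 1.05
b [ 0.5175  0.3883 -1.6826] 1.21
c [0.5123 0.4012 0.2478] 1.72
now [0.4883 0.4138 0.2895] yaw_y -56.2
(0.4882, 0.4146, 0.2, 304) rv [ 0.     0.    -0.003] cm [ 0.04 -0.07  8.95] rows 2.1
(0.4882, 0.4146, 0.136, 304) rv [0. 0. 0.] cm [0.  0.  6.4] rows 1.5
```

arm_command(
  deltas=[
    [0, 0, 0, 0.05, -0.05, 3, 1],
    [0, 0, 0, 0.05, -0.05, 6, 1],
    [0, 0, 0, 0.05, -0.05, 7.5, 1],
    [0, 0, 0, 0.05, -0.05, 8.5, 1],
    [0, 0, 0, 0.05, -0.05, 9.3, 1],
    [0, 0, 0, 0.05, -0.05, 10.1, 1],
    [0, 0, 0, 0.05, -0.05, 11, 1],
    [0, 0, 0, 0.05, -0.05, 11.4, 1],
  ],
)

```text
time_s: 38.52
tcp_pos: [0.488, 0.4158, 0.1749]
ee_rot: [[0.83, 0.558, -0.0], [0.558, -0.83, 0.0], [-0.0, -0.0, -1.0]]
wrist_force: [0.8, -0.1, -1.6]
gripper_width: 0.101
gripper_force: 29.9
```

```bash
python3 - <<'E'
from ch import *
print(sense()['wrist_force'],sense()['moment'],sense()['gripper_width']);chain([(.4882,.4146,.136,304)])
E
```

```text
[ 0.80570164 -0.05619053 -1.58896017] [-0.09453368  0.00471886  0.01768241] 0.10127897340970368
now [0.488  0.4158 0.1749] yaw_y -56.1
(0.4882, 0.4146, 0.136, 304) rv [-0.     0.    -0.002] cm [-0.06  0.11  3.89] rows 0.9
```

arm_command(
  deltas=[
    [0, 0, 0, 0, 0.05, 1, 1],
    [0, 0, 0, 0, 0.05, 2, 1],
    [0, 0, 0, 0, 0.05, 2.8, 1],
    [0, 0, 0, 0, 0.05, 3.4, 1],
    [0, 0, 0, 0, 0.05, 3.8, 1],
    [0, 0, 0, 0, 0.05, 4, 1],
    [0, 0, 0, 0, 0.05, 4, 1],
    [0, 0, 0, 0, 0.05, 4, 1],
  ],
)

```text
time_s: 39.18
tcp_pos: [0.4886, 0.4159, 0.1361]
ee_rot: [[0.83, 0.558, 0.001], [0.558, -0.83, 0.001], [0.001, -0.0, -1.0]]
wrist_force: [-0.9, -0.2, 2.3]
gripper_width: 0.099
gripper_force: 30.0
```

```bash
python3 - <<'E'
from ch import *
print(sense()['wrist_force'],sense()['moment'],sense()['gripper_width']);chain([])
E
```

```text
[-0.91487519 -0.18679486  2.32504877] [-0.08458769  0.17795413  0.01667519] 0.09924661857599114
now [0.4886 0.4159 0.1361] yaw_y -56.0
```

arm_command(
  deltas=[
    [0, 0, 0, 0, 0, 0, 0.4],
    [0, 0, 0, 0, 0, 0, 0.2],
    [0, 0, 0, 0, 0, 0, 0.2],
    [0, 0, 0, 0, 0, 0, 0.2],
    [0, 0, 0, 0, 0, 0, 0.2],
    [0, 0, 0, 0, 0, -3, 0.2],
    [0, 0, 0, 0, 0, -7, 0.2],
    [0, 0, 0, 0, 0, -11, 0.2],
  ],
)

```text
time_s: 39.85
tcp_pos: [0.4879, 0.4149, 0.2456]
ee_rot: [[0.83, 0.558, -0.002], [0.558, -0.83, -0.003], [-0.003, 0.001, -1.0]]
wrist_force: [1.8, -0.1, 0.7]
gripper_width: 0.393
gripper_force: 0.0
```

arm_command(
  deltas=[
    [0, 0, 0, 0, 0, -4, 0.2],
    [0, 0, 0, 0, 0, -4, 0.2],
    [0, 0, 0, 0, 0, -4, 0.2],
  ],
)

```text
time_s: 40.1
tcp_pos: [0.4891, 0.4164, 0.2891]
ee_rot: [[0.83, 0.558, 0.005], [0.558, -0.83, 0.006], [0.007, -0.002, -1.0]]
wrist_force: [-0.7, -0.4, -0.4]
gripper_width: 0.4
gripper_force: 0.0
```

```bash
python3 - <<'E'
from ch import *
chain([(.48,.23,.27,250),(.461,.063,.26,200)])
E
```

```text
now [0.4891 0.4164 0.2891] yaw_y -56.1
(0.48, 0.23, 0.27, 250) rv [-0.006 -0.005  0.941] cm [-11.18  14.96   1.8 ] rows 7.5
(0.461, 0.063, 0.26, 200) rv [0.    0.    0.873] cm [ 3.93 16.34  1.  ] rows 7.0
```

arm_command(
  deltas=[
    [0, 0, 0.94, -11.2, 15, 1.8, 0],
    [0, 0, 0.94, -11.2, 15, 1.8, 0],
    [0, 0, 0.94, -11.2, 15, 1.8, 0],
    [0, 0, 0.94, -11.2, 15, 1.8, 0],
    [0, 0, 0.94, -11.2, 15, 1.8, 0],
    [0, 0, 0.94, -11.2, 15, 1.8, 0],
    [0, 0, 0.94, -11.2, 15, 1.8, 0],
    [0, 0, 0.94, -11.2, 15, 1.8, 0],
  ],
)

```text
time_s: 40.77
tcp_pos: [0.4785, 0.2274, 0.266]
ee_rot: [[0.938, -0.347, -0.002], [-0.347, -0.938, -0.001], [-0.002, 0.002, -1.0]]
wrist_force: [-0.8, 0.3, -0.3]
gripper_width: 0.496
gripper_force: 0.0
```

arm_command(
  deltas=[
    [0, 0, 0.87, 3.9, 16.3, 1, 0],
    [0, 0, 0.87, 3.9, 16.3, 1, 0],
    [0, 0, 0.87, 3.9, 16.3, 1, 0],
    [0, 0, 0.87, 3.9, 16.3, 1, 0],
    [0, 0, 0.87, 3.9, 16.3, 1, 0],
    [0, 0, 0.87, 3.9, 16.3, 1, 0],
    [0, 0, 0.87, 3.9, 16.3, 1, 0],
    [0, 0, 0.87, 3.9, 16.3, 1, 0],
  ],
)

```text
time_s: 41.43
tcp_pos: [0.4594, 0.0613, 0.2561]
ee_rot: [[0.343, -0.939, -0.003], [-0.939, -0.343, -0.001], [-0.0, 0.003, -1.0]]
wrist_force: [-0.1, -0.4, 0.5]
gripper_width: 0.504
gripper_force: 0.0
```

```bash
python3 - <<'E'
from ch import *
for n in('wrist','scene','side'):snap(n,n+'11')
for w in(.2,.5):
    x,f=fitcup('e',np.array([.461,-.0095,w]),['wrist11']);print(x[:2].round(4),np.degrees(x[2]).round(1),round(f,2))
s=x[:2]+.0255*np.array([np.cos(x[2]),np.sin(x[2])]);Y=np.degrees(x[2])+180;print(s)
chain([(*s,.19,Y),(*s,.118,Y)])
c=load('wrist11');im=cv2.resize(cv2.imread('pics/wrist11.png')[60:240,180:420],None,fx=2,fy=2)
for p in proj(c,model(x,*R['e'])):cv2.circle(im,tuple(int(t) for t in ((p-[180,60])*2).round()),0,(0,0,255),-1)
cv2.imwrite('pics/v11.png',np.hstack([im,cv2.resize(cv2.imread('pics/scene11.png')[270:410,320:450],(320,360))]))
E
```

```text
[ 0.4617 -0.0092] 9.7 0.81
[ 0.4617 -0.0092] 9.7 0.81
[ 0.48679657 -0.0048401 ]
now [0.4599 0.062  0.2567] yaw_y -159.6
(np.float64(0.48679657449172553), np.float64(-0.004840096954395745), 0.19, np.float64(189.74364779432938)) rv [ 0.002 -0.     0.186] cm [ 7.21 -0.2   6.67] rows 2.4
(np.float64(0.48679657449172553), np.float64(-0.004840096954395745), 0.118, np.float64(189.74364779432938)) rv [0. 0. 0.] cm [0.  0.  7.2] rows 1.7
```

View pics/v11.png

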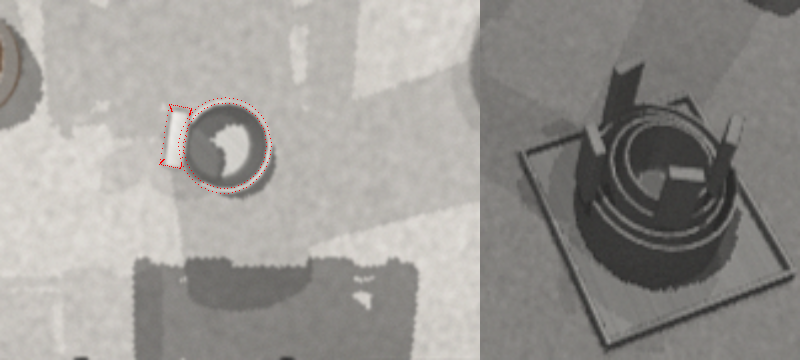

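arm_command(
  deltas=[
    [0, 0, 0.186, 7.2, -0.1, 5, 0],
    [0, 0, 0.186, 7.2, -0.1, 6.7, 0],
    [0, 0, 0.186, 7.2, -0.1, 6.7, 0],
    [0, 0, 0.186, 7.2, -0.1, 6.7, 0],
    [0, 0, 0.186, 7.2, -0.1, 9, 0],
    [0, 0, 0.186, 7.2, -0.1, 12, 0],
    [0, 0, 0.186, 7.2, -0.1, 13.8, 0.3],
    [0, 0, 0.186, 7.2, -0.1, 13.8, 1],
  ],
)

```text
time_s: 42.25
tcp_pos: [0.4838, -0.0051, 0.1166]
ee_rot: [[0.168, -0.986, -0.007], [-0.986, -0.168, -0.002], [0.0, 0.007, -1.0]]
wrist_force: [-0.7, -0.1, 0.1]
gripper_width: 0.422
gripper_force: 0.0
```

arm_command(
  deltas=[
    [0, 0, 0, 0, 0, 0, 1],
    [0, 0, 0, 0, 0, 0, 1],
    [0, 0, 0, 0, 0, 0, 1],
    [0, 0, 0, 0, 0, 0, 1],
    [0, 0, 0, 0, 0, 0, 1],
    [0, 0, 0, 0, 0, 0, 1],
    [0, 0, 0, 0, 0, 0, 1],
    [0, 0, 0, 0, 0, 0, 1],
  ],
)

```text
time_s: 42.92
tcp_pos: [0.4866, -0.0051, 0.1209]
ee_rot: [[0.167, -0.986, 0.002], [-0.986, -0.167, 0.0], [0.0, -0.002, -1.0]]
wrist_force: [-1.4, 0.2, 6.0]
gripper_width: 0.101
gripper_force: 30.0
```

```bash
python3 - <<'E'
from h import *
s=sense();print(s['gripper_width'],s['gripper_force'],s['wrist_force'],s['joints'].round(0));p=s['tcp_pos']
f=np.radians(190);t=np.array([.5076,.3872])+.0255*np.array([np.cos(f),np.sin(f)]);print(t)
R0=np.array(s['ee_rot']);y0=np.degrees(np.arctan2(R0[1,1],R0[0,1]))%360
chain([(p[0],p[1],.29,y0),(.5,.11,.29,240),(.51,.24,.29,290),(.50,.33,.29,335),(t[0],t[1],.29,370)])
E
```

```text
0.10105254475511154 29.998910984722897 [-1.36919419  0.23136179  5.97727337] [ 19.  16. -28.   0. -46.  -9.]
[0.4824874  0.38277197]
now [ 0.4866 -0.0051  0.1209] yaw_y -170.4
(np.float64(0.48664409126060904), np.float64(-0.005068355246071092), 0.29, np.float64(189.59726342214887)) rv [-0.002 -0.    -0.   ] cm [  0.    -0.03 -16.91] rows 4.1
(0.5, 0.11, 0.29, 240) rv [ 0.    0.   -0.88] cm [-11.12  -3.24   0.  ] rows 7.0
(0.51, 0.24, 0.29, 290) rv [ 0.     0.    -0.873] cm [ -5.63 -11.76   0.  ] rows 7.0
(0.5, 0.33, 0.29, 335) rv [ 0.     0.    -0.785] cm [ 2.14 -8.8   0.  ] rows 6.3
(np.float64(0.48248740229818876), np.float64(0.38277197146949327), 0.29, 370) rv [ 0.     0.    -0.611] cm [ 4.04 -3.82  0.  ] rows 4.9
```

arm_command(
  deltas=[
    [0, 0, 0, 0, 0, -2, 1],
    [0, 0, 0, 0, 0, -5, 1],
    [0, 0, 0, 0, 0, -8, 1],
    [0, 0, 0, 0, 0, -11, 1],
    [0, 0, 0, 0, 0, -14, 1],
    [0, 0, 0, 0, 0, -16.5, 1],
    [0, 0, 0, 0, 0, -17, 1],
    [0, 0, 0, 0, 0, -17, 1],
  ],
)

```text
time_s: 43.58
tcp_pos: [0.4869, -0.0049, 0.2916]
ee_rot: [[0.166, -0.986, 0.005], [-0.986, -0.166, 0.002], [-0.001, -0.005, -1.0]]
wrist_force: [0.5, 0.4, -1.5]
gripper_width: 0.107
gripper_force: 30.0
```

arm_command(
  deltas=[
    [0, 0, -0.11, -1.4, -0.4, 0, 1],
    [0, 0, -0.22, -2.8, -0.8, 0, 1],
    [0, 0, -0.33, -4.2, -1.2, 0, 1],
    [0, 0, -0.44, -5.6, -1.6, 0, 1],
    [0, 0, -0.55, -7, -2, 0, 1],
    [0, 0, -0.66, -8.4, -2.4, 0, 1],
    [0, 0, -0.77, -9.8, -2.8, 0, 1],
    [0, 0, -0.88, -11.1, -3.2, 0, 1],
  ],
)

```text
time_s: 44.25
tcp_pos: [0.4983, 0.1102, 0.2873]
ee_rot: [[0.869, -0.496, -0.004], [-0.496, -0.869, -0.001], [-0.003, 0.003, -1.0]]
wrist_force: [-0.2, 0.2, -0.8]
gripper_width: 0.101
gripper_force: 30.0
```

arm_command(
  deltas=[
    [0, 0, -0.11, -0.7, -1.5, 0, 1],
    [0, 0, -0.22, -1.4, -3, 0, 1],
    [0, 0, -0.33, -2.1, -4.5, 0, 1],
    [0, 0, -0.44, -2.8, -6, 0, 1],
    [0, 0, -0.55, -3.5, -7.5, 0, 1],
    [0, 0, -0.66, -4.2, -9, 0, 1],
    [0, 0, -0.77, -4.9, -10.4, 0, 1],
    [0, 0, -0.873, -5.6, -11.8, 0, 1],
  ],
)

```text
time_s: 44.92
tcp_pos: [0.5089, 0.2402, 0.2871]
ee_rot: [[0.938, 0.347, -0.004], [0.347, -0.938, -0.002], [-0.004, 0.001, -1.0]]
wrist_force: [-0.6, 0.0, -0.3]
gripper_width: 0.104
gripper_force: 30.0
```

arm_command(
  deltas=[
    [0, 0, -0.1, 0.3, -1.1, 0, 1],
    [0, 0, -0.2, 0.6, -2.2, 0, 1],
    [0, 0, -0.3, 0.9, -3.3, 0, 1],
    [0, 0, -0.4, 1.2, -4.4, 0, 1],
    [0, 0, -0.5, 1.4, -5.5, 0, 1],
    [0, 0, -0.6, 1.7, -6.6, 0, 1],
    [0, 0, -0.7, 1.9, -7.7, 0, 1],
    [0, 0, -0.785, 2.1, -8.8, 0, 1],
  ],
)

```text
time_s: 45.58
tcp_pos: [0.4985, 0.3297, 0.2869]
ee_rot: [[0.419, 0.908, -0.003], [0.908, -0.419, -0.003], [-0.004, -0.002, -1.0]]
wrist_force: [-0.9, 0.2, -0.3]
gripper_width: 0.104
gripper_force: 30.0
```

arm_command(
  deltas=[
    [0, 0, -0.1, 0.7, -0.6, 0, 1],
    [0, 0, -0.2, 1.4, -1.3, 0, 1],
    [0, 0, -0.3, 2, -1.9, 0, 1],
    [0, 0, -0.4, 2.7, -2.5, 0, 1],
    [0, 0, -0.5, 3.3, -3.1, 0, 1],
    [0, 0, -0.611, 4, -3.8, 0, 1],
    [0, 0, -0.611, 4, -3.8, 0, 1],
    [0, 0, -0.611, 4, -3.8, 0, 1],
  ],
)

```text
time_s: 46.25
tcp_pos: [0.4812, 0.3818, 0.2874]
ee_rot: [[-0.171, 0.985, -0.003], [0.985, 0.171, -0.003], [-0.002, -0.003, -1.0]]
wrist_force: [-1.1, -0.7, -0.3]
gripper_width: 0.103
gripper_force: 30.0
```

```bash
python3 - <<'E'
from ch import *
for n in('scene','side'):snap(n,n+'12')
print(sense()['wrist_force'],sense()['gripper_width'])
chain([(.4825,.3828,.21,370),(.4825,.3828,.14,370)])
E
```

```text
[ 0.02268897  0.09404035 -0.40252804] 0.1016547915105169
now [0.4817 0.3814 0.2884] yaw_y 9.9
(0.4825, 0.3828, 0.21, 370) rv [-0.002  0.001 -0.003] cm [0.14 0.12 7.84] rows 1.9
(0.4825, 0.3828, 0.14, 370) rv [0. 0. 0.] cm [0. 0. 7.] rows 1.7
```

arm_command(
  deltas=[
    [0, 0, 0, 0.1, 0.05, 3, 1],
    [0, 0, 0, 0.1, 0.05, 5.5, 1],
    [0, 0, 0, 0.1, 0.05, 7, 1],
    [0, 0, 0, 0.1, 0.05, 8, 1],
    [0, 0, 0, 0.1, 0.05, 8.8, 1],
    [0, 0, 0, 0.1, 0.05, 9.6, 1],
    [0, 0, 0, 0.1, 0.05, 10.4, 1],
    [0, 0, 0, 0.1, 0.05, 11, 1],
  ],
)

```text
time_s: 47.02
tcp_pos: [0.4823, 0.3831, 0.1793]
ee_rot: [[-0.173, 0.985, 0.0], [0.985, 0.173, 0.001], [0.001, 0.001, -1.0]]
wrist_force: [-0.1, -0.8, -0.7]
gripper_width: 0.101
gripper_force: 30.0
```

```bash
python3 - <<'E'
from ch import *
print(sense()['wrist_force'],sense()['moment'],sense()['gripper_width']);chain([(.4825,.3828,.14,370)])
E
```

```text
[-0.12574578 -0.81084014 -0.66318954] [-0.06625057 -0.07274577  0.01356376] 0.10093516300250258
now [0.4823 0.3831 0.1793] yaw_y 10.0
(0.4825, 0.3828, 0.14, 370) rv [ 0.001 -0.001 -0.001] cm [-0.04  0.01  3.93] rows 0.9
```

arm_command(
  deltas=[
    [0, 0, 0, 0, 0, 1, 1],
    [0, 0, 0, 0, 0, 2, 1],
    [0, 0, 0, 0, 0, 2.8, 1],
    [0, 0, 0, 0, 0, 3.4, 1],
    [0, 0, 0, 0, 0, 3.8, 1],
    [0, 0, 0, 0, 0, 4, 1],
    [0, 0, 0, 0, 0, 4.05, 1],
    [0, 0, 0, 0, 0, 4.05, 1],
  ],
)

```text
time_s: 47.68
tcp_pos: [0.4825, 0.3834, 0.14]
ee_rot: [[-0.174, 0.985, 0.001], [0.985, 0.174, 0.001], [0.001, 0.001, -1.0]]
wrist_force: [-1.1, -0.3, 4.2]
gripper_width: 0.102
gripper_force: 30.0
```

```bash
python3 - <<'E'
from ch import *
print(sense()['wrist_force'],sense()['moment'],sense()['gripper_width']);chain([])
E
```

```text
[-1.13320857 -0.33552197  4.16531886] [-0.28473505  0.18151041  0.05621314] 0.10223809218895802
now [0.4825 0.3834 0.14  ] yaw_y 10.0
```

Seated at the expected height. Release, retreat up and away, then check.

arm_command(
  deltas=[
    [0, 0, 0, 0, 0, 0, 0.4],
    [0, 0, 0, 0, 0, 0, 0.2],
    [0, 0, 0, 0, 0, 0, 0.2],
    [0, 0, 0, 0, 0, 0, 0.2],
    [0, 0, 0, 0, 0, 0, 0.2],
    [0, 0, 0, 0, 0, -3, 0.2],
    [0, 0, 0, 0, 0, -7, 0.2],
    [0, 0, 0, 0, 0, -11, 0.2],
  ],
)

```text
time_s: 48.35
tcp_pos: [0.4817, 0.3825, 0.2491]
ee_rot: [[-0.174, 0.985, -0.002], [0.985, 0.174, -0.003], [-0.002, -0.002, -1.0]]
wrist_force: [1.3, 1.8, -0.2]
gripper_width: 0.4
gripper_force: 0.0
```

arm_command(
  deltas=[
    [0, 0, 0, 0, 0, -6, 0.2],
    [0, 0, 0, -4, 0, -8, 0.2],
    [0, 0, 0, -12, 0, -8, 0.2],
    [0, 0, 0, -16, 0, -8, 0.2],
    [0, 0, 0, -20, 0, -8, 0.2],
    [0, 0, 0, -20, 0, -8, 0.2],
    [0, 0, 0, -20, 0, -8, 0.2],
    [0, 0, 0, -20, 0, -8, 0.2],
  ],
)

```text
time_s: 49.02
tcp_pos: [0.5171, 0.1839, 0.3295]
ee_rot: [[-0.17, 0.985, 0.001], [0.985, 0.17, 0.001], [0.0, 0.001, -1.0]]
wrist_force: [0.2, -0.2, 0.0]
gripper_width: 0.401
gripper_force: 0.0
```

```bash
python3 - <<'E'
from h import *
chain([])
a=snap('scene','sceneF')['pixels'];b=snap('side','sideF')['pixels']
r=lambda im,x,y,w,h,W,H:cv2.resize(im[y:y+h,x:x+w],(W,H),interpolation=cv2.INTER_CUBIC)
cv2.imwrite('pics/fin.png',np.vstack([np.hstack([r(a,320,270,130,130,400,300),r(b,150,80,90,90,400,300)]),np.hstack([r(a,140,100,150,150,400,300),r(b,330,180,150,150,400,300)])]))
E
```

```text
now [0.5171 0.1839 0.3295] yaw_y 9.8
```

View pics/fin.png

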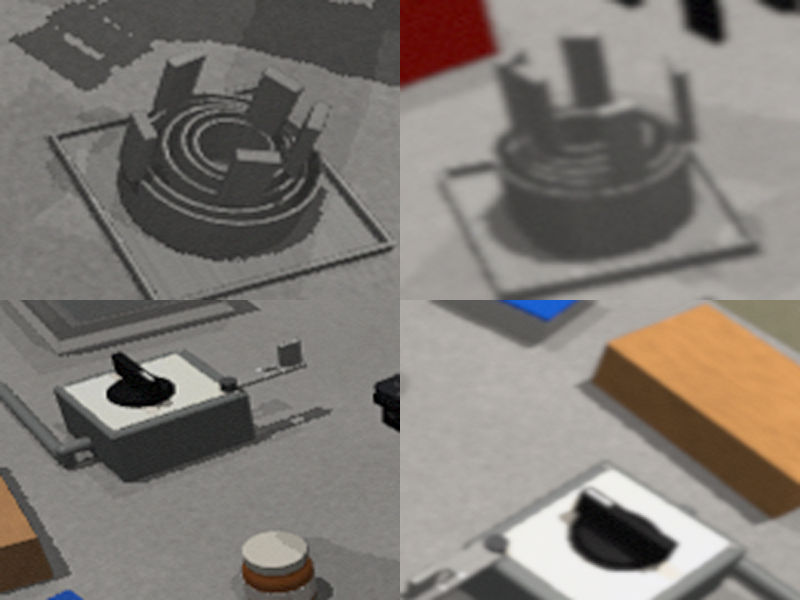

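The picture shows all five cups nested upright in the tray. The handle is off, the hasp points straight out, and the jar is standing.

```bash
python3 -c "
from station import finish_job
print(finish_job())"
```

```text
the job is handed in; nothing more can be done
None
```

The job is handed in, with no verdict returned: by the last pictures the isolator is off, the hasp is fully out, all five cups are nested upright in the tray, and the jar is still standing.

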